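# Stir the drying beads and snap the jar shut

### The arm

A 7-joint arm with a two-finger parallel gripper is mounted at the origin on the work surface. World frame = base frame: x ahead of the robot, y to its left, z up, the work surface at z = 0. Lengths are in m, angles in rad, forces in N, time in s.
With the tool pointing down it reaches from about 0.4 to 0.85 m from the base axis. Payload 10.4 kg.
Tool frame: the origin (TCP) lies on the centre line of the jaws, within the pads' length; the fingertips stand 11 mm ahead of it and the grasp point (between the pads) lies 8 mm behind it (tip_reach is the distance from the TCP to the fingertips, in m); z points along the fingers, y is the line along which they close (so a half turn about z gives the same grasp; the last joint's range is limited). The gripper opens to 85 mm and grips with 20 to 120 N. Pads are 22 mm wide; open, the fingers measure 114 mm over their backs; the gripper's body (76 mm by 85 mm) begins 54 mm behind the grasp point. The pads swing forward as they close: fully open they stand 13 mm farther back than shut.
Start: joints at [-1.317, 0.332, -0.065, 1.46, 0.022, 1.35, -0.088], TCP at [0.171, 0.601, 0.242] pointing down, gripper open.
Joint ranges: [-2.6, 2.6], [-0.5, 2.12], [-1.47, 1.34], [0.16, 2.42], [-1.27, 4.41], [0.06, 2.06], [-2.6, 2.6]. Speed limits (rad/s): [2.22, 2.22, 2.79, 2.79, 3.14, 3.14, 3.14].

### API

Orientations are given as a unit quaternion [x, y, z, w].
In Python, from workcell import get_obs, camera, hand_in, tip_reach gives the robot as it stands. The module is installed in compiled form; this text tells all that it offers.
- The arm moves only by the tool move_arm, never from a script. Its argument "plan" is a list of rows, each an object with "delta_pos": the shift along the tool's x, y, z in fractions of the full range, 1 being 60 cm, a list of three; "turn": the turn, a rotation vector about the tool's x, y, z in a scale on which 1.0 is 2 pi rad, a list of three; "fingers": the closure, from 0 (fully open) to 1 (shut). A call has 1 to 12 rows; each row is the pose to reach, as a shift and turn from the pose commanded when the call began, along the tool's axes at that moment; what a row does not reach only later rows make up. A row lasts 1/8 s, in which the tool goes at most 62.5 mm and 10.7 degrees, less where a joint would pass 70% of its speed; a pose out of reach is approached as far as the arm can. A shift or turn number past 1, either way, is cut back to 1. A call with a gripper value outside its range is refused whole. The fingers move at their own pace and stop on an object; "force" is the grip in N (left out, the last holds). Time passes only in rows, so rows that repeat a pose let the fingers close. It gives the time, the measured TCP pose, the force, the opening and the grip force at its end, in the units of the state.
- get_obs(): the state, without advancing time (a new reading comes with each control period).
- camera(name): name is "side" or "top" or "wrist"; returns a dict with "color" (384x512x3 uint8, red, green, blue), "range_z" (384x512 float32, m along the optical axis (not along the pixel's ray), 0 where there is no reading), "fx", "fy", "cx", "cy" (pixels), "k1" (the pictures are not rectified: a ray, as slopes to the right and down, at radius r is drawn at 1 + k1 r^2 times it, then the intrinsics apply), "R" (3x3) and "t" (3): a world point X has camera coordinates R X + t; the wrist camera has in their place "tool_from_camera" (4x4, takes a point from camera to tool coordinates, whose origin is the TCP and whose axes are the flange's). Camera axes: x right, y down, z forward; pixel columns grow to the right and rows downward; lengths in m; the calibration is good to about 2 mm. A picture is of the moment at which its call begins: read the wrist's pose just before it.
- hand_in(): hands the job in; it is judged then, once.
The state is a dict: "clock": time; "joint_pos": joint angles; "joint_velocities": joint speeds; "tau": joint torques, N m; "position": TCP position; "ee_rot": TCP orientation; "ft_force": force on the tool from outside, world axes, zero at the start; "torque": the same for the moment, N m; "grip_width": opening from 0.0 (shut) to 1.0 (fully open); "grasp_force": force on a finger pad.
Only numpy, scipy, OpenCV 4.12 (cv2) and the standard library are available. Lean on these libraries where they do the work, as an engineer would, in place of code of your own. Each camera call takes 0.05 s, during which the arm holds its last target. There are 200 camera calls.

### The job

Take the stirring rod from its stand, stir the clay beads in the open jar with a couple of full turns, the rod's tip down among them near the floor, and put the rod back in its stand. Then press the snap cap straight down onto the jar's neck until it clicks, keep pressing after the force drops until it sits level and fully home, and finish while still pressing it down firmly, without letting up. Keep all the beads in the jar, and do not shift or tip the bottle, the vial tray or the metal filter holder.

Things in the scene. Friction and masses are not known exactly. Their poses are not given: they have to be found in the camera images.
- jar: Wide-mouth clear jar, open, fixed to the bench in a grey foot (disc 96 mm across, 6 mm high, collar to 22 mm). Origin: centre of the underside on the bench, z up. Round wall 66 mm outside, 58 mm inside diameter; rim 80 mm above the bench with a 4 mm high outside bevel; inner floor 6 mm above the bench
- jar_rim (a point): Centre of the jar's mouth, level with the rim (80 mm above the bench). Below it four small sprung catches (half balls) stand 4.5 mm out of the neck, centred 12 mm below the rim, at 45, 135, 225 and 315 degrees: they give way radially as the cap's lip is pushed over them (10 to 20 N at the peak), then snap out above the lip and hold the cap down
- jar_floor (a point): Centre of the jar's inner floor (6 mm above the bench)
- cap: White snap cap, loose on the bench, right way up: 83 mm across, 60 g. Origin: centre of its underside, z up. Skirt 20 mm deep, deck with top face at 24 mm, round grip boss 32 mm across from 24 to 48 mm. Inner lip at the skirt's foot: 70 mm clear, 3.5 mm high. Home: deck rests on the rim, origin 20 mm below jar_rim; the lip meets the catches 13 mm above that and is pulled down from 4 mm above it
- stand: Grey fixed block 70 x 70 x 70 mm with one upright round hole in the middle of its top, 18 mm across, 60 mm deep. Origin: centre of its underside on the bench, z up
- stand_hole0 (a point): Centre of the mouth of the stand's hole (70 mm above the bench)
- rod: Straight stirring rod 165 mm long, 40 g: white shaft 10 mm across, black round handle 18 mm across from 120 to 165 mm above the tip. It starts upright in the stand's hole, tip on the hole's bottom 10 mm above the bench. Origin: the tip (centre of the flat lower end), z along the rod to the handle
- rod_tip (a point): The rod's tip, the same point as its origin
- rod_grip (a point): Middle of the rod's handle, 143 mm above the tip on its axis
- bottle: Bystander: closed amber bottle, 54 mm across, 100 mm high; origin at the centre of its underside
- vialbox: Bystander: tray of small vials, 80 x 100 x 53 mm; origin at the centre of its underside
- filter: Bystander: small metal filter holder (a waisted cylinder), 44 mm across, 54 mm high; origin at the centre of its underside
- bead0: One of eight equal loose reddish-brown fired-clay balls, 14 mm across, 10 g, lying in a ring on the jar's inner floor at the start; origin at its centre
- bead1: One of eight equal loose reddish-brown fired-clay balls, 14 mm across, 10 g, lying in a ring on the jar's inner floor at the start; origin at its centre
- bead2: One of eight equal loose reddish-brown fired-clay balls, 14 mm across, 10 g, lying in a ring on the jar's inner floor at the start; origin at its centre
- bead3: One of eight equal loose reddish-brown fired-clay balls, 14 mm across, 10 g, lying in a ring on the jar's inner floor at the start; origin at its centre
- bead4: One of eight equal loose reddish-brown fired-clay balls, 14 mm across, 10 g, lying in a ring on the jar's inner floor at the start; origin at its centre
- bead5: One of eight equal loose reddish-brown fired-clay balls, 14 mm across, 10 g, lying in a ring on the jar's inner floor at the start; origin at its centre
- bead6: One of eight equal loose reddish-brown fired-clay balls, 14 mm across, 10 g, lying in a ring on the jar's inner floor at the start; origin at its centre
- bead7: One of eight equal loose reddish-brown fired-clay balls, 14 mm across, 10 g, lying in a ring on the jar's inner floor at the start; origin at its centre
There are look-alikes about, which are no part of the job. What is shaped like the cap but purple is not meant.

How it is judged:
On the way, in this order (a step that is already met when the one before it is completed fails the run):
1. the rod's tip, down among the beads (less than 14 mm above the jar's floor), is more than 6 mm to the far (+x) side of the jar's middle (z of rod_tip in the frame of jar_floor below 0.014 m and horizontal distance between rod_tip and jar_floor below 0.028 m and x of rod_tip in the frame of jar_floor above 0.006 m).
2. still down there, the tip has come round to more than 6 mm on the near (-x) side (z of rod_tip in the frame of jar_floor below 0.014 m and horizontal distance between rod_tip and jar_floor below 0.028 m and x of rod_tip in the frame of jar_floor below -0.006 m).
3. the tip has gone round to the far side again, and beads have been carried along (some bead of each half of the set more than 5 mm from where it started) (all of step 1 and distance of any of bead0, bead1, bead2, bead3 from where it was at the start of the episode above 0.005 m and distance of any of bead4, bead5, bead6, bead7 from where it was at the start of the episode above 0.005 m).
4. the cap is past the catches and fully home on the jar (horizontal distance between cap and jar below 0.003 m and z of cap in the frame of jar_rim between -0.0225 and -0.0182 m and angle between cap's own z axis and vertical below 0.05 rad), for 0.1 s.
At the end, for the whole second after the job is handed in: Cap home on the jar (deck within 1.8 mm of the rim, centred to 3 mm, tilt under 0.05 rad), still pressed: over 4 N cap on jar, over 3 N fingers on cap. Rod let go in the stand's hole, tip at least 40 mm deep, at rest; all eight beads in the jar (all of step 4 and contact force between cap and jar above 4 N and contact force between the fingers and cap above 3 N and horizontal distance between rod_tip and stand_hole0 below 0.012 m and z of rod_tip in the frame of stand_hole0 below -0.04 m and angle between rod's own z axis and vertical below 0.3 rad and linear speed of rod below 0.05 m/s and distance between each of bead0, bead1, bead2, bead3, bead4, bead5, bead6, bead7 and jar_floor below 0.045 m); the arm keeps its last pose, push and grip.
It fails at once if the bottle is shifted by more than 30 mm or tipped (distance of bottle from where it was at the start of the episode above 0.03 m or angle between bottle's own z axis and vertical above 0.3 rad).
It fails at once if the vial tray is shifted by more than 30 mm or tipped (distance of vialbox from where it was at the start of the episode above 0.03 m or angle between vialbox's own z axis and vertical above 0.3 rad).
It fails at once if the filter holder is shifted by more than 30 mm or tipped (distance of filter from where it was at the start of the episode above 0.03 m or angle between filter's own z axis and vertical above 0.3 rad).
It also fails if it takes over 72 s, if anything falls off the work surface, if the arm or the gripper's body presses on something with over 40 N, if the wrist force passes 120 N, or if a joint passes its speed limit or range.

## Working session

There is one attempt and no reset: what is moved stays moved. The work goes in short steps, Python scripts to look and compute and a tool call to move; the robot and the scene stay as the last step left them, time stands still between calls to the robot, and variables do not carry over. Pictures are saved under pics/ and viewed, at most 10 in all, crops included, and the job is handed in when it is done.

Besides the shell and the picture viewer there is one more tool, called by a JSON object that holds its "method" and its "body". move_arm: Moves the arm, as the interface text tells. Its arguments: {"type":"object","properties":{"plan":{"type":"array","items":{"type":"object","properties":{"delta_pos":{"type":"array","items":{"type":"number"}},"turn":{"type":"array","items":{"type":"number"}},"fingers":{"type":"number"}}}},"force":{"type":"number"}},"required":["plan"]}

```bash
mkdir -p pics
cat > h.py <<'E'
import numpy as np, cv2
from workcell import get_obs, camera, hand_in, tip_reach
from scipy.spatial.transform import Rotation as Ro
def pts(c, obs=None):
    v,u=np.mgrid[:384,:512]
    K=np.array([[c['fx'],0,c['cx']],[0,c['fy'],c['cy']],[0,0,1]])
    xd=(u-c['cx'])/c['fx']; yd=(v-c['cy'])/c['fy']
    x,y=xd.copy(),yd.copy()
    for _ in range(20):
        s=1+c['k1']*(x*x+y*y); x,y=xd/s,yd/s
    z=c['range_z']; P=np.stack([x*z,y*z,z],-1)
    if 'R' in c: return (P-c['t'])@c['R']
    T=c['tool_from_camera']; P=P@T[:3,:3].T+T[:3,3]
    return P@Ro.from_quat(obs['ee_rot']).as_matrix().T+obs['position']
E
python3 - <<'E'
from h import *
o=get_obs(); print({k:np.round(v,3) for k,v in o.items()}, tip_reach)
for n in ['top','side']:
    c=camera(n); P=pts(c,o); np.savez(f'{n}.npz',P=P,color=c['color'],z=c['range_z'])
    print(n,c['R'],c['t'],c['fx'],c['k1'])
    cv2.imwrite(f'pics/{n}.png',cv2.resize(c['color'][...,::-1],(800,600)))
E
```

```text
{'clock': np.float64(0.0), 'joint_pos': array([-1.317,  0.333, -0.065,  1.461,  0.022,  1.35 , -0.089]), 'joint_velocities': array([-0.001, -0.001, -0.002,  0.   ,  0.001,  0.   , -0.002]), 'tau': array([ 1.0000e-03, -6.2545e+01,  4.9000e-02, -3.9159e+01,  1.6000e-02,
        1.0000e-02, -0.0000e+00]), 'position': array([0.171, 0.601, 0.242]), 'ee_rot': array([ 0.138,  0.99 , -0.001, -0.   ]), 'ft_force': array([-0.595,  0.153, -0.042]), 'torque': array([ 0.063, -0.004,  0.024]), 'grasp_force': np.float64(0.0), 'grip_width': np.float64(1.003)} 0.011
top [[ 5.59122158e-04 -9.99953185e-01 -9.65997764e-03]
 [-9.94102381e-01  4.91770035e-04 -1.08444524e-01]
 [ 1.08444198e-01  9.66364051e-03 -9.94055567e-01]] [-0.03902036  0.62937718  1.0877676 ] 482.67021702477297 -0.10534427149740844
side [[-0.92772356 -0.37323666  0.00483642]
 [-0.26263127  0.64348413 -0.71899443]
 [ 0.26524292 -0.66829827 -0.694999  ]] [0.58632691 0.26111283 1.03183153] 454.339202927492 -0.02894008642319325
```

View pics/top.png

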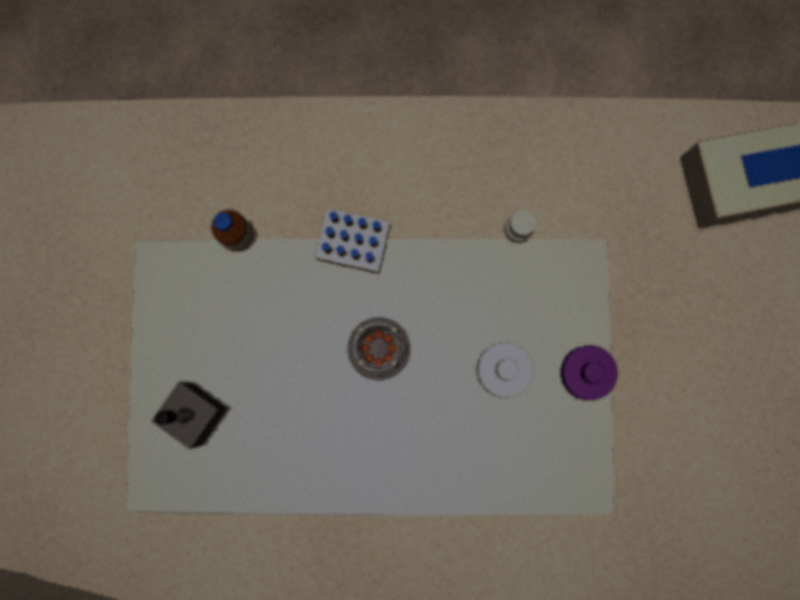

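View pics/side.png

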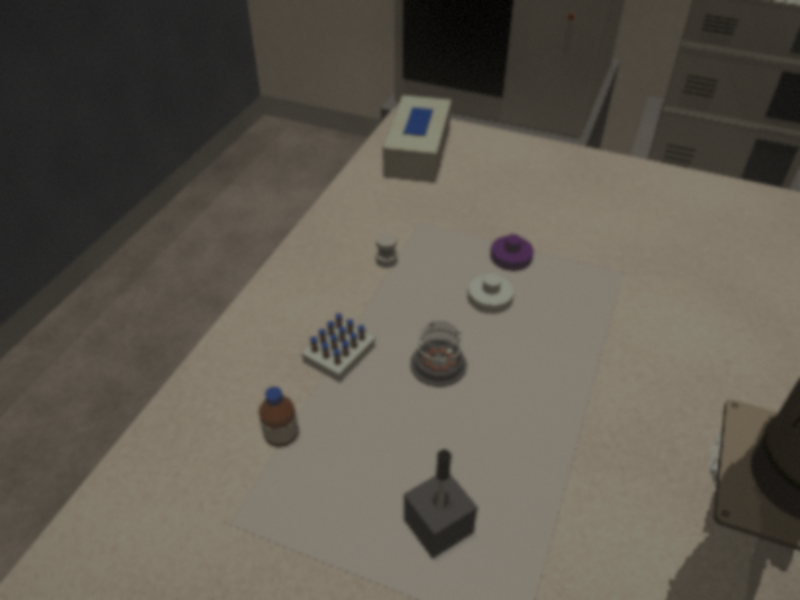

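The top picture shows: rod handle near px (167,415) leaning outwards by perspective from the stand (190,415), jar (379,348), white cap (505,369), purple look-alike (590,372), bottle (231,228), tray (352,240), filter (520,225). The side view agrees.

Run:
```python
from h import *
for n in ['top','side']:
    d=np.load(n+'.npz'); P=d['P']; C=d['color'].astype(int)
    def near(x,y,r,z0,z1):
        m=(np.hypot(P[...,0]-x,P[...,1]-y)<r)&(P[...,2]>z0)&(P[...,2]<z1)&(d['z']>0); return P[m]
    def px(u,v): return P[int(v*.64),int(u*.64)]
    if n=='top':
        g={k:px(*p) for k,p in dict(bench=(450,450),rod=(167,415),stand=(195,425),jar=(379,348),cap=(508,369),bottle=(228,225),tray=(352,240),filt=(520,222)).items()}
        for k in g: print(k,g[k].round(4))
    def circ(A): 
        if len(A)<5: return None
        (c,r)=cv2.minEnclosingCircle(A[:,:2].astype(np.float32)); return len(A),np.round(A.mean(0),4),np.round(c,4),round(r,4)
    print(n)
    print('handle',circ(near(*g['rod'][:2],.04,.165,.19)))
    print('handle side',circ(near(*g['rod'][:2],.04,.125,.19)))
    A=near(*g['stand'][:2],.07,.062,.08);print('stand',circ(A), cv2.minAreaRect(A[:,:2].astype(np.float32)*1000))
    print('boss',circ(near(*g['cap'][:2],.04,.042,.056)))
    print('cap',circ(near(*g['cap'][:2],.06,.018,.03)))
    print('jarfoot',circ(near(*g['jar'][:2],.07,.003,.011)), 'collar',circ(near(*g['jar'][:2],.06,.018,.027)),'rim',circ(near(*g['jar'][:2],.06,.06,.09)))
    c=np.asarray(g['jar'][:2])
```

```text
bench [ 0.4162 -0.1207  0.0007]
rod [0.4742 0.2579 0.1764]
stand [0.4554 0.2495 0.0718]
jar [ 0.5712 -0.0124  0.0117]
cap [ 0.5371 -0.2029  0.0469]
bottle [0.7413 0.2034 0.0944]
tray [0.734 0.028 0.025]
filt [ 0.7538 -0.2216  0.0546]
top
handle (67, array([0.4698, 0.2642, 0.1741]), array([0.4697, 0.2645]), 0.0092)
handle side (109, array([0.4703, 0.2625, 0.1638]), array([0.4702, 0.2647]), 0.0095)
stand (865, array([0.4711, 0.2605, 0.0698]), array([0.4702, 0.2636]), 0.049) ((470.8199157714844, 265.6598205566406), (71.92813873291016, 72.52021789550781), 54.93692398071289)
boss (143, array([ 0.5367, -0.202 ,  0.0473]), array([ 0.5366, -0.2025]), 0.0156)
cap (819, array([ 0.5369, -0.2013,  0.0233]), array([ 0.5369, -0.202 ]), 0.0416)
jarfoot (613, array([ 0.5711, -0.0118,  0.0056]), array([ 0.5712, -0.0124]), 0.0701) collar (276, array([ 0.5653, -0.0149,  0.021 ]), array([ 0.5698, -0.013 ]), 0.041) rim (233, array([ 0.569 , -0.0128,  0.0771]), array([ 0.5693, -0.0132]), 0.0367)
side
handle (80, array([0.4719, 0.2677, 0.1734]), array([0.4717, 0.2658]), 0.0098)
handle side (167, array([0.4712, 0.2696, 0.1601]), array([0.4718, 0.266 ]), 0.0098)
stand (1002, array([0.4708, 0.2707, 0.0697]), array([0.4712, 0.2681]), 0.0475) ((472.8385314941406, 265.2489013671875), (71.4041519165039, 73.01185607910156), 56.029937744140625)
boss (82, array([ 0.5398, -0.1999,  0.0482]), array([ 0.5392, -0.2014]), 0.018)
cap (375, array([ 0.5385, -0.1927,  0.0244]), array([ 0.5395, -0.2012]), 0.043)
jarfoot (322, array([0.5637, 0.0081, 0.0057]), array([ 0.5714, -0.0134]), 0.0697) collar (199, array([0.5662, 0.004 , 0.0225]), array([ 0.5713, -0.0103]), 0.041) rim (343, array([ 0.5706, -0.0088,  0.073 ]), array([ 0.5702, -0.0115]), 0.036)
```

The rows are not in the units I measure in: shifts go in shares of 60 cm and turns go in shares of 2 pi rad. I convert before sending: -0.38 m / 0.6 = -0.6333, -0.241 m / 0.6 = -0.4017, -0.277 rad / 6.2832 = -0.0441.

{"method": "move_arm", "body": {"plan": [{"delta_pos":[-0.0833,-0.05,0],"turn":[0,0,-0.008],"fingers":0},{"delta_pos":[-0.1667,-0.1,0],"turn":[0,0,-0.0159],"fingers":0},{"delta_pos":[-0.25,-0.15,0],"turn":[0,0,-0.0239],"fingers":0},{"delta_pos":[-0.3333,-0.2,0],"turn":[0,0,-0.0318],"fingers":0},{"delta_pos":[-0.4167,-0.25,0],"turn":[0,0,-0.0398],"fingers":0},{"delta_pos":[-0.5,-0.3,0],"turn":[0,0,-0.0441],"fingers":0},{"delta_pos":[-0.5667,-0.35,0],"turn":[0,0,-0.0441],"fingers":0},{"delta_pos":[-0.6333,-0.4017,0],"turn":[0,0,-0.0441],"fingers":0},{"delta_pos":[-0.6333,-0.4017,0],"turn":[0,0,-0.0441],"fingers":0},{"delta_pos":[-0.6333,-0.4017,0],"turn":[0,0,-0.0441],"fingers":0},{"delta_pos":[-0.6333,-0.4017,0],"turn":[0,0,-0.0441],"fingers":0}], "force": 60}}

```text
clock: 1.48
position: [0.4696, 0.2668, 0.2421]
ee_rot: [-0.001, 1.0, 0.0, -0.0]
ft_force: [0.6, -0.3, 0.1]
grip_width: 0.999
grasp_force: 0.0
```

```bash
cat >> h.py <<'E'
def circ(A):
    if len(A)<5: return None
    (c,r)=cv2.minEnclosingCircle(A[:,:2].astype(np.float32)); return len(A),np.round(A.mean(0),4),np.round(c,4),round(r,4)
def near(P,x,y,r,z0,z1):
    return P[(np.hypot(P[...,0]-x,P[...,1]-y)<r)&(P[...,2]>z0)&(P[...,2]<z1)]
def state():
    o=get_obs(); print({k:np.round(o[k],4) for k in ['clock','position','ee_rot','joint_pos','ft_force','torque','grip_width','grasp_force']}); return o
E
python3 - <<'E'
from h import *
o=state(); c=camera('wrist'); P=pts(c,o); print(c['tool_from_camera'].round(3))
print('handle',circ(near(P,.471,.265,.03,.165,.19)))
A=near(P,.471,.265,.07,.062,.08);print('stand',circ(A), cv2.minAreaRect(A[:,:2].astype(np.float32)*1000))
cv2.imwrite('pics/w1.png',c['color'][...,::-1])
E
```

```text
{'clock': np.float64(1.475), 'position': array([0.4696, 0.2668, 0.2421]), 'ee_rot': array([-1.2e-03,  1.0e+00,  1.0e-04, -2.0e-04]), 'joint_pos': array([-0.7805,  0.1413,  0.1984,  1.6982, -0.0292,  1.3053,  0.9969]), 'ft_force': array([ 0.6004, -0.3404,  0.1327]), 'torque': array([ 0.0281,  0.0149, -0.0195]), 'grip_width': np.float64(0.9992), 'grasp_force': np.float64(0.0)}
[[ 0.    -0.945 -0.327  0.084]
 [ 1.    -0.     0.001 -0.001]
 [-0.001 -0.327  0.945 -0.132]
 [ 0.     0.     0.     1.   ]]
handle (416, array([0.4687, 0.2626, 0.1743]), array([0.4702, 0.2625]), 0.0091)
stand (2863, array([0.4643, 0.2625, 0.0704]), array([0.4698, 0.2627]), 0.0488) ((470.6966857910156, 262.4665222167969), (70.23501586914062, 70.5608901977539), 55.52532196044922)
```

To row units: 0.097 m / 0.6 = 0.1617, -0.0025 m / 0.6 = -0.0042.

{"method": "move_arm", "body": {"plan": [{"delta_pos":[-0.0017,-0.0042,0.05],"turn":[0,0,0],"fingers":0},{"delta_pos":[-0.0017,-0.0042,0.1],"turn":[0,0,0],"fingers":0},{"delta_pos":[-0.0017,-0.0042,0.1417],"turn":[0,0,0],"fingers":0},{"delta_pos":[-0.0017,-0.0042,0.1617],"turn":[0,0,0],"fingers":0},{"delta_pos":[-0.0017,-0.0042,0.1617],"turn":[0,0,0],"fingers":0},{"delta_pos":[-0.0017,-0.0042,0.1617],"turn":[0,0,0],"fingers":1},{"delta_pos":[-0.0017,-0.0042,0.1617],"turn":[0,0,0],"fingers":1},{"delta_pos":[-0.0017,-0.0042,0.1617],"turn":[0,0,0],"fingers":1},{"delta_pos":[-0.0017,-0.0042,0.1617],"turn":[0,0,0],"fingers":1},{"delta_pos":[-0.0017,-0.0042,0.1617],"turn":[0,0,0],"fingers":1},{"delta_pos":[-0.0017,-0.0042,0.1617],"turn":[0,0,0],"fingers":1},{"delta_pos":[-0.0017,-0.0042,0.1617],"turn":[0,0,0],"fingers":1}], "force": 60}}

```text
clock: 3.02
position: [0.4717, 0.2633, 0.1457]
ee_rot: [-0.0, 1.0, 0.0, 0.0]
ft_force: [-0.1, 0.7, 5.7]
grip_width: 0.192
grasp_force: 58.4
```

To row units: -0.2755 m / 0.6 = -0.4592, -0.13 m / 0.6 = -0.2167.

{"method": "move_arm", "body": {"plan": [{"delta_pos":[0,0,-0.05],"turn":[0,0,0],"fingers":1},{"delta_pos":[0,0,-0.1167],"turn":[0,0,0],"fingers":1},{"delta_pos":[0,0,-0.2],"turn":[0,0,0],"fingers":1},{"delta_pos":[-0.0167,-0.05,-0.2],"turn":[0,0,0],"fingers":1},{"delta_pos":[-0.05,-0.1333,-0.2],"turn":[0,0,0],"fingers":1},{"delta_pos":[-0.0783,-0.2167,-0.2],"turn":[0,0,0],"fingers":1},{"delta_pos":[-0.1067,-0.3,-0.2],"turn":[0,0,0],"fingers":1},{"delta_pos":[-0.1367,-0.3833,-0.2],"turn":[0,0,0],"fingers":1},{"delta_pos":[-0.1567,-0.4367,-0.2],"turn":[0,0,0],"fingers":1},{"delta_pos":[-0.1642,-0.4592,-0.2],"turn":[0,0,0],"fingers":1},{"delta_pos":[-0.1642,-0.4592,-0.2],"turn":[0,0,0],"fingers":1},{"delta_pos":[-0.1642,-0.4592,-0.2],"turn":[0,0,0],"fingers":1}]}}

```text
clock: 4.53
position: [0.5698, -0.0104, 0.2651]
ee_rot: [-0.001, 1.0, 0.0, -0.0]
ft_force: [0.4, 0.5, -0.7]
grip_width: 0.191
grasp_force: 58.5
```

Run:
```python
from h import *
o=state(); c=camera('wrist'); P=pts(c,o); s=camera('side');S=pts(s)
for Q in (P,S):
  for z0 in (.13,.15,.17,.19,.21,.23): print(z0,circ(near(Q,*o['position'][:2],.03,z0,z0+.02)))
j=near(P,.570,-.012,.07,.003,.011);print('foot',circ(j));print('rim',circ(near(P,.57,-.012,.06,.07,.09)))
a=cv2.resize(c['color'][...,::-1],(533,400)); b=cv2.resize(s['color'][140:290,200:350,::-1],(267,267))
b=cv2.copyMakeBorder(b,0,133,0,0,cv2.BORDER_CONSTANT)
cv2.imwrite('pics/j1.png',np.hstack([a,b]))
```

```text
{'clock': np.float64(4.525), 'position': array([ 0.5698, -0.0104,  0.2651]), 'ee_rot': array([-1.3e-03,  1.0e+00,  4.0e-04, -2.0e-04]), 'joint_pos': array([-0.4365,  0.2015,  0.4368,  1.5992, -0.0875,  1.3605,  1.5842]), 'ft_force': array([ 0.3912,  0.5454, -0.7011]), 'torque': array([-0.0363, -0.0235, -0.0154]), 'grip_width': np.float64(0.1912), 'grasp_force': np.float64(58.5252)}
0.13 (53, array([ 0.5648, -0.0114,  0.1411]), array([ 0.5676, -0.0115]), 0.0049)
0.15 (70, array([ 0.5648, -0.0114,  0.1611]), array([ 0.5673, -0.0111]), 0.0049)
0.17 (86, array([ 0.5649, -0.0113,  0.1808]), array([ 0.5682, -0.0114]), 0.005)
0.19 (110, array([ 0.5648, -0.0114,  0.2007]), array([ 0.5678, -0.0113]), 0.0049)
0.21 (146, array([ 0.5648, -0.0115,  0.2204]), array([ 0.5678, -0.0116]), 0.0049)
0.23 (119, array([ 0.5646, -0.0115,  0.2365]), array([ 0.5674, -0.0113]), 0.0049)
0.13 (17, array([ 0.5685, -0.0069,  0.1404]), array([ 0.5683, -0.0067]), 0.003)
0.15 (19, array([ 0.5691, -0.0064,  0.1608]), array([ 0.5686, -0.0058]), 0.003)
0.17 (20, array([ 0.5689, -0.0053,  0.1814]), array([ 0.5687, -0.0053]), 0.0047)
0.19 (27, array([ 0.5693, -0.0049,  0.2007]), array([ 0.5692, -0.0054]), 0.004)
0.21 (28, array([ 0.5702, -0.006 ,  0.2204]), array([ 0.5702, -0.006 ]), 0.0036)
0.23 (24, array([ 0.5698, -0.0056,  0.2376]), array([ 0.5692, -0.0068]), 0.0052)
foot (1055, array([ 0.5601, -0.0144,  0.0065]), array([ 0.5658, -0.0115]), 0.0687)
rim (718, array([ 0.5645, -0.0159,  0.0782]), array([ 0.5703, -0.0159]), 0.0373)
```

View pics/j1.png

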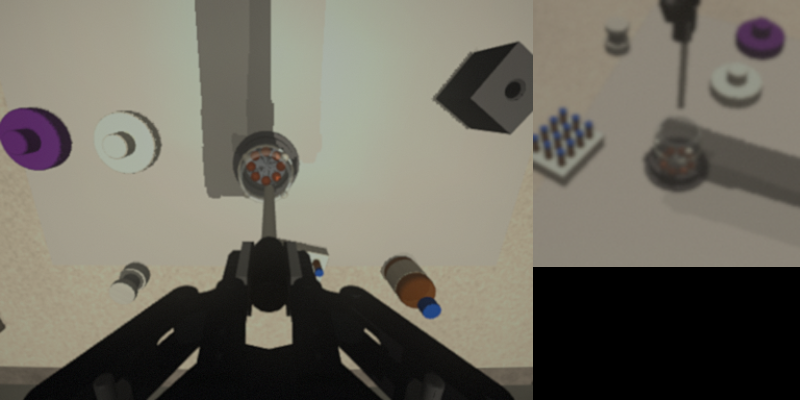

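The wrist view shows the rod held upright over the jar, with its bead ring centred near px (266,165) and the middle clear; the side crop shows the tip above the mouth.

To row units: 0.117 m / 0.6 = 0.195, 0.112 m / 0.6 = 0.1867.

{"method": "move_arm", "body": {"plan": [{"delta_pos":[0,-0.0033,0],"turn":[0,0,0],"fingers":1},{"delta_pos":[0,-0.0033,0.0333],"turn":[0,0,0],"fingers":1},{"delta_pos":[0,-0.0033,0.0667],"turn":[0,0,0],"fingers":1},{"delta_pos":[0,-0.0033,0.1],"turn":[0,0,0],"fingers":1},{"delta_pos":[0,-0.0033,0.1333],"turn":[0,0,0],"fingers":1},{"delta_pos":[0,-0.0033,0.1583],"turn":[0,0,0],"fingers":1},{"delta_pos":[0,-0.0033,0.175],"turn":[0,0,0],"fingers":1},{"delta_pos":[0,-0.0033,0.1867],"turn":[0,0,0],"fingers":1},{"delta_pos":[0,-0.0033,0.195],"turn":[0,0,0],"fingers":1},{"delta_pos":[0,-0.0033,0.195],"turn":[0,0,0],"fingers":1}]}}

```text
clock: 5.88
position: [0.57, -0.0144, 0.1482]
ee_rot: [-0.0, 1.0, 0.0, -0.0]
ft_force: [0.3, -0.1, 0.0]
grip_width: 0.193
grasp_force: 58.5
```

To row units: 0.0143 m / 0.6 = 0.0238, 0.013 m / 0.6 = 0.0217.

{"method": "move_arm", "body": {"plan": [{"delta_pos":[-0.0133,0.0022,0],"turn":[0,0,0],"fingers":1},{"delta_pos":[-0.0158,0.0113,0],"turn":[0,0,0],"fingers":1},{"delta_pos":[-0.0108,0.021,0],"turn":[0,0,0],"fingers":1},{"delta_pos":[0,0.0238,0],"turn":[0,0,0],"fingers":1},{"delta_pos":[0.0108,0.021,0],"turn":[0,0,0],"fingers":1},{"delta_pos":[0.0188,0.013,0],"turn":[0,0,0],"fingers":1},{"delta_pos":[0.0217,0.0022,0],"turn":[0,0,0],"fingers":1},{"delta_pos":[0.0188,-0.0087,0],"turn":[0,0,0],"fingers":1},{"delta_pos":[0.0108,-0.0167,0],"turn":[0,0,0],"fingers":1},{"delta_pos":[0,-0.0195,0],"turn":[0,0,0],"fingers":1},{"delta_pos":[-0.0108,-0.0167,0],"turn":[0,0,0],"fingers":1},{"delta_pos":[-0.0188,-0.0087,0],"turn":[0,0,0],"fingers":1}]}}

```text
clock: 7.38
position: [0.5812, -0.0197, 0.1478]
ee_rot: [-0.0, 1.0, -0.0, -0.001]
ft_force: [-3.9, -0.2, -0.2]
grip_width: 0.194
grasp_force: 58.7
```

To row units: 0.0243 m / 0.6 = 0.0405, 0.0226 m / 0.6 = 0.0377.

{"method": "move_arm", "body": {"plan": [{"delta_pos":[-0.0028,0.0108,0],"turn":[0,0,0],"fingers":1},{"delta_pos":[0,0.0217,0],"turn":[0,0,0],"fingers":1},{"delta_pos":[0.008,0.0297,0],"turn":[0,0,0],"fingers":1},{"delta_pos":[0.0188,0.0325,0],"turn":[0,0,0],"fingers":1},{"delta_pos":[0.0297,0.0297,0],"turn":[0,0,0],"fingers":1},{"delta_pos":[0.0377,0.0217,0],"turn":[0,0,0],"fingers":1},{"delta_pos":[0.0405,0.0108,0],"turn":[0,0,0],"fingers":1},{"delta_pos":[0.0377,0,0],"turn":[0,0,0],"fingers":1},{"delta_pos":[0.0297,-0.008,0],"turn":[0,0,0],"fingers":1},{"delta_pos":[0.0188,-0.0108,0],"turn":[0,0,0],"fingers":1},{"delta_pos":[0.008,-0.008,0],"turn":[0,0,0],"fingers":1},{"delta_pos":[0,0,0],"turn":[0,0,0],"fingers":1}]}}

```text
clock: 8.88
position: [0.581, -0.0195, 0.1477]
ee_rot: [-0.0, 1.0, -0.0, -0.001]
ft_force: [-3.5, 1.5, 0.7]
grip_width: 0.191
grasp_force: 58.9
```

To row units: 0.0243 m / 0.6 = 0.0405, 0.0195 m / 0.6 = 0.0325.

{"method": "move_arm", "body": {"plan": [{"delta_pos":[-0.0028,0.0108,0],"turn":[0,0,0],"fingers":1},{"delta_pos":[0,0.0217,0],"turn":[0,0,0],"fingers":1},{"delta_pos":[0.008,0.0297,0],"turn":[0,0,0],"fingers":1},{"delta_pos":[0.0188,0.0325,0],"turn":[0,0,0],"fingers":1},{"delta_pos":[0.0297,0.0297,0],"turn":[0,0,0],"fingers":1},{"delta_pos":[0.0377,0.0217,0],"turn":[0,0,0],"fingers":1},{"delta_pos":[0.0405,0.0108,0],"turn":[0,0,0],"fingers":1},{"delta_pos":[0.0377,0,0],"turn":[0,0,0],"fingers":1},{"delta_pos":[0.0297,-0.008,0],"turn":[0,0,0],"fingers":1},{"delta_pos":[0.0188,-0.0108,0],"turn":[0,0,0],"fingers":1},{"delta_pos":[0.008,-0.008,0],"turn":[0,0,0],"fingers":1},{"delta_pos":[0,0,0],"turn":[0,0,0],"fingers":1}]}}

```text
clock: 10.38
position: [0.5808, -0.0193, 0.1476]
ee_rot: [-0.0, 1.0, 0.0, -0.001]
ft_force: [-4.4, 2.6, -0.1]
grip_width: 0.195
grasp_force: 59.0
```

To row units: -0.117 m / 0.6 = -0.195, -0.09 m / 0.6 = -0.15.

{"method": "move_arm", "body": {"plan": [{"delta_pos":[-0.0028,0.0108,0],"turn":[0,0,0],"fingers":1},{"delta_pos":[-0.0028,0.0108,0],"turn":[0,0,0],"fingers":1},{"delta_pos":[0.0083,0.0108,0],"turn":[0,0,0],"fingers":1},{"delta_pos":[0.0188,0.0108,0],"turn":[0,0,0],"fingers":1},{"delta_pos":[0.0188,0.0108,-0.0167],"turn":[0,0,0],"fingers":1},{"delta_pos":[0.0188,0.0108,-0.05],"turn":[0,0,0],"fingers":1},{"delta_pos":[0.0188,0.0108,-0.1],"turn":[0,0,0],"fingers":1},{"delta_pos":[0.0188,0.0108,-0.15],"turn":[0,0,0],"fingers":1},{"delta_pos":[0.0188,0.0108,-0.195],"turn":[0,0,0],"fingers":1},{"delta_pos":[0.0188,0.0108,-0.195],"turn":[0,0,0],"fingers":1},{"delta_pos":[0.0188,0.0108,-0.195],"turn":[0,0,0],"fingers":1}]}}

```text
clock: 11.75
position: [0.57, -0.0131, 0.2652]
ee_rot: [-0.0, 1.0, 0.0, 0.0]
ft_force: [-0.2, 0.6, -1.7]
grip_width: 0.191
grasp_force: 58.9
```

Run:
```python
from h import *
o=state(); c=camera('wrist'); P=pts(c,o); s=camera('top')
for z0 in (.12,.125,.13,.15,.17,.19,.21,.23): print(z0,circ(near(P,*o['position'][:2],.03,z0,z0+(.02 if z0>.13 else .005))))
a=cv2.resize(c['color'][100:220,180:340,::-1],(533,400)); b=cv2.resize(s['color'][180:265,200:285,::-1],(267,267))
b=cv2.copyMakeBorder(b,0,133,0,0,cv2.BORDER_CONSTANT)
cv2.imwrite('pics/j2.png',np.hstack([a,b]))
```

```text
{'clock': np.float64(11.75), 'position': array([ 0.57  , -0.0131,  0.2652]), 'ee_rot': array([-1.e-04,  1.e+00,  1.e-04,  1.e-04]), 'joint_pos': array([-0.4395,  0.202 ,  0.4455,  1.5994, -0.0888,  1.3601,  1.5877]), 'ft_force': array([-0.1791,  0.5847, -1.7426]), 'torque': array([-0.0161, -0.0034, -0.0282]), 'grip_width': np.float64(0.1906), 'grasp_force': np.float64(58.9397)}
0.12 None
0.125 None
0.13 (10, array([ 0.5681, -0.0144,  0.1331]), array([ 0.5691, -0.0148]), 0.0043)
0.15 (67, array([ 0.5677, -0.0147,  0.1603]), array([ 0.5706, -0.0148]), 0.005)
0.17 (82, array([ 0.567 , -0.0146,  0.1807]), array([ 0.5702, -0.0144]), 0.0049)
0.19 (109, array([ 0.5668, -0.0144,  0.2004]), array([ 0.5701, -0.0146]), 0.005)
0.21 (142, array([ 0.5663, -0.0143,  0.2206]), array([ 0.5694, -0.0143]), 0.005)
0.23 (105, array([ 0.5658, -0.0144,  0.2362]), array([ 0.5681, -0.0142]), 0.0046)
```

View pics/j2.png

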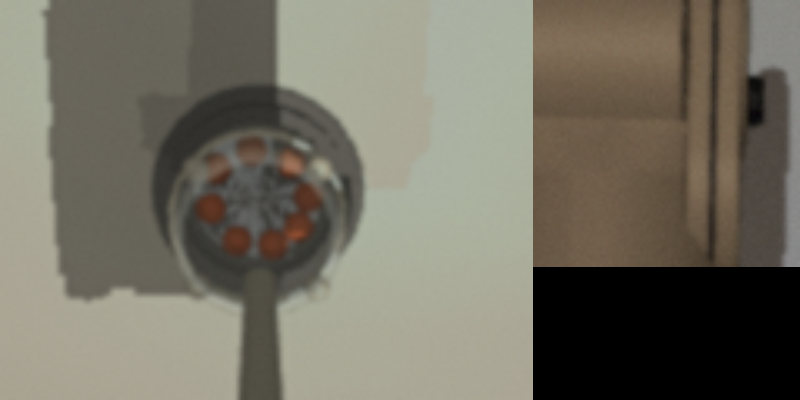

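The wrist crop shows all eight beads still on the floor around px (258,200), unevenly spaced now; the top view is blocked by the arm. I'll check numerically how far the beads went.

Run:
```python
from h import *
o=get_obs(); c=camera('wrist'); 
def beads(C,P,n):
    C=C.astype(int); m=(C[...,0]-C[...,2]>45)&(np.hypot(P[...,0]-.57,P[...,1]+.0135)<.032)&(P[...,2]<.03)
    A=P[m]; K,l,ctr=cv2.kmeans(A[:,:2].astype(np.float32),8,None,(3,100,1e-6),30,cv2.KMEANS_PP_CENTERS)
    q=(ctr-[.570,-.0135])*1000; a=np.degrees(np.arctan2(q[:,1],q[:,0])); i=np.argsort(a)
    print(n,len(A)); print(np.c_[a[i],np.hypot(*q.T)[i],np.bincount(l.ravel())[i]].round(1))
    return ctr
d=np.load('top.npz'); A=beads(d['color'],d['P'],'start'); B=beads(c['color'],pts(c,o),'now')
```

```text
start 132
[[-137.5   19.6   16. ]
 [ -90.9   19.    16. ]
 [ -42.3   19.5   19. ]
 [   3.4   20.6   17. ]
 [  48.1   20.9   16. ]
 [  91.1   21.3   14. ]
 [ 132.9   21.1   16. ]
 [ 177.1   21.    18. ]]
now 206
[[-88.4  22.5  20. ]
 [-75.6  21.8  25. ]
 [-31.2  21.   39. ]
 [ 14.7  20.3  41. ]
 [ 41.6  20.3  22. ]
 [ 57.3  20.4  28. ]
 [ 93.2  19.9  28. ]
 [136.5  16.4   3. ]]
```

Bead shifts look small, so I stir again with a larger radius.

To row units: 0.118 m / 0.6 = 0.1967, 0.112 m / 0.6 = 0.1867.

{"method": "move_arm", "body": {"plan": [{"delta_pos":[0,0,0.05],"turn":[0,0,0],"fingers":1},{"delta_pos":[0,0,0.1],"turn":[0,0,0],"fingers":1},{"delta_pos":[0,0,0.1417],"turn":[0,0,0],"fingers":1},{"delta_pos":[0,0,0.175],"turn":[0,0,0],"fingers":1},{"delta_pos":[0,0,0.1867],"turn":[0,0,0],"fingers":1},{"delta_pos":[0,0,0.1967],"turn":[0,0,0],"fingers":1},{"delta_pos":[0,0,0.1967],"turn":[0,0,0],"fingers":1},{"delta_pos":[-0.0083,0,0.1967],"turn":[0,0,0],"fingers":1},{"delta_pos":[-0.0167,0,0.1967],"turn":[0,0,0],"fingers":1},{"delta_pos":[-0.0233,0,0.1967],"turn":[0,0,0],"fingers":1},{"delta_pos":[-0.0283,0,0.1967],"turn":[0,0,0],"fingers":1},{"delta_pos":[-0.0283,0,0.1967],"turn":[0,0,0],"fingers":1}]}}

```text
clock: 13.4
position: [0.5865, -0.0135, 0.1469]
ee_rot: [0.0, 1.0, -0.0, -0.001]
ft_force: [-4.9, -1.9, -0.6]
grip_width: 0.195
grasp_force: 59.0
```

To row units: 0.034 m / 0.6 = 0.0567, 0.0327 m / 0.6 = 0.0545.

{"method": "move_arm", "body": {"plan": [{"delta_pos":[0.0022,0.0108,0],"turn":[0,0,0],"fingers":1},{"delta_pos":[0.0083,0.02,0],"turn":[0,0,0],"fingers":1},{"delta_pos":[0.0175,0.0262,0],"turn":[0,0,0],"fingers":1},{"delta_pos":[0.0283,0.0283,0],"turn":[0,0,0],"fingers":1},{"delta_pos":[0.0392,0.0262,0],"turn":[0,0,0],"fingers":1},{"delta_pos":[0.0483,0.02,0],"turn":[0,0,0],"fingers":1},{"delta_pos":[0.0545,0.0108,0],"turn":[0,0,0],"fingers":1},{"delta_pos":[0.0567,0,0],"turn":[0,0,0],"fingers":1},{"delta_pos":[0.0545,-0.0108,0],"turn":[0,0,0],"fingers":1},{"delta_pos":[0.0483,-0.02,0],"turn":[0,0,0],"fingers":1},{"delta_pos":[0.0392,-0.0262,0],"turn":[0,0,0],"fingers":1},{"delta_pos":[0.0283,-0.0283,0],"turn":[0,0,0],"fingers":1}]}}

```text
clock: 14.9
position: [0.5691, -0.0287, 0.1465]
ee_rot: [-0.0, 1.0, 0.001, -0.002]
ft_force: [-3.0, 6.9, 0.7]
grip_width: 0.193
grasp_force: 61.4
```

Run:
```python
from h import *
o=state(); c=camera('wrist'); P=pts(c,o)
for z0 in (.09,.105,.12): print(z0,circ(near(P,*o['position'][:2],.02,z0,z0+.015)))
cv2.imwrite('pics/j3.png',cv2.resize(c['color'][100:244,180:340,::-1],(640,576)))
```

```text
{'clock': np.float64(14.9), 'position': array([ 0.5691, -0.0287,  0.1465]), 'ee_rot': array([-5.0e-04,  1.0e+00,  1.2e-03, -1.9e-03]), 'joint_pos': array([-0.3988,  0.2991,  0.4395,  1.748 , -0.1416,  1.1293,  1.6566]), 'ft_force': array([-3.0199,  6.8803,  0.7379]), 'torque': array([ 2.5835,  0.9514, -0.0157]), 'grip_width': np.float64(0.1935), 'grasp_force': np.float64(61.3881)}
0.09 (101, array([ 0.5653, -0.0284,  0.0978]), array([ 0.5685, -0.0283]), 0.0049)
0.105 (126, array([ 0.5651, -0.0284,  0.1128]), array([ 0.5683, -0.0287]), 0.005)
0.12 (77, array([ 0.5626, -0.0293,  0.1288]), array([ 0.5663, -0.0298]), 0.0087)
```

View pics/j3.png

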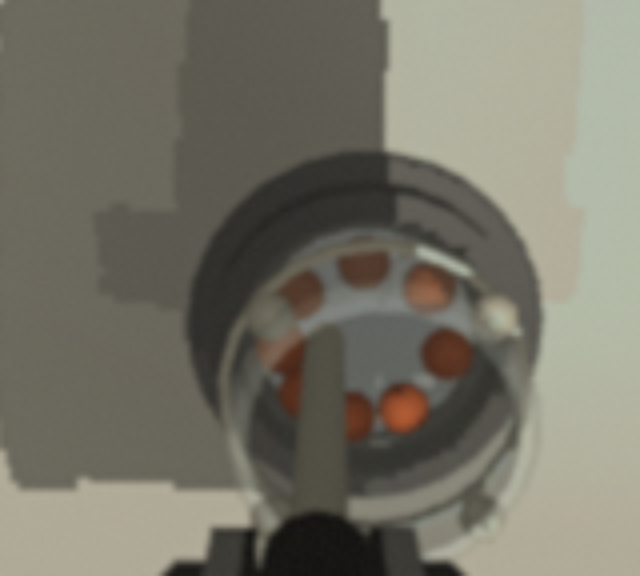

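The crop shows the rod's tip near px (325,330) inside the ring, and beads at (300,293), (362,262), (430,287), (447,352), (405,408), (352,418), (295,395), (280,350). The rod may be slipping past, so I check the tip's height and the bead positions by rays.

```bash
cat >> h.py <<'E'
def ray(c,o,u,v):
    K=np.array([[c['fx'],0,c['cx']],[0,c['fy'],c['cy']],[0,0,1]])
    xd,yd=(u-c['cx'])/c['fx'],(v-c['cy'])/c['fy']; x,y=xd,yd
    for _ in range(20):
        s=1+c['k1']*(x*x+y*y); x,y=xd/s,yd/s
    if 'R' in c: return -c['R'].T@c['t'], c['R'].T@np.array([x,y,1])
    T=c['tool_from_camera']; W=Ro.from_quat(o['ee_rot']).as_matrix()
    return W@T[:3,3]+o['position'], W@T[:3,:3]@np.array([x,y,1])
def atz(c,o,u,v,z):
    p,d=ray(c,o,u,v); return p+d*(z-p[2])/d[2]
E
python3 - <<'E'
from h import *
o=get_obs(); c=camera('wrist')
f=lambda x,y:(180+x/4,100+y/4)
for z in (.006,.012,.018,.024): print('tip',z,atz(c,o,*f(325,328),z).round(4))
B=np.array([atz(c,o,*f(*p),.013) for p in [(300,293),(362,262),(430,287),(447,352),(405,408),(352,418),(295,395),(280,350)]])
A=np.c_[2*B[:,:2],np.ones(8)]; s=np.linalg.lstsq(A,(B[:,:2]**2).sum(1),rcond=None)[0]; print('ctr',s[:2].round(4),'r',np.sqrt(s[2]+s[0]**2+s[1]**2))
print((B[:,:2]*1000).round(1)); q=B[:,:2]-s[:2]; print(np.degrees(np.arctan2(q[:,1],q[:,0])).round(), np.hypot(*q.T).round(4))
# jar rim circle (80 mm): pixels on the rim ellipse left/right
d=np.load('top.npz'); C=d['color'].astype(int); P=d['P']
E
```

```text
tip 0.006 [ 0.5701 -0.0253  0.006 ]
tip 0.012 [ 0.5682 -0.0254  0.012 ]
tip 0.018 [ 0.5664 -0.0255  0.018 ]
tip 0.024 [ 0.5645 -0.0256  0.024 ]
ctr [ 0.572  -0.0153] r 0.02202193177369405
[[558.5 -31.9]
 [550.3 -16. ]
 [556.9   1.6]
 [574.5   6.7]
 [590.3  -3.8]
 [593.2 -18. ]
 [586.6 -33.3]
 [574.  -37.2]]
[-129. -178.  132.   84.   32.   -7.  -51.  -85.] [0.0214 0.0217 0.0227 0.0222 0.0216 0.0214 0.0232 0.022 ]
```

Run:
```python
from h import *
o=get_obs(); c=camera('wrist'); P=pts(c,o)
for i in range(16):
    z0=.112+.0015*i; A=near(P,*o['position'][:2],.02,z0,z0+.0015)
    if len(A): print(round(z0,4),len(A),A[:,:2].mean(0).round(4),np.ptp(A[:,1]).round(4))
v,u=262,258
for z0 in np.arange(.03,.12,.01):
    A=near(P,.567,-.028,.012,z0,z0+.01); print(round(z0,3),len(A),A[:,:2].mean(0).round(4) if len(A) else '')
s=camera('side'); 
cv2.imwrite('pics/s3.png',cv2.resize(s['color'][150:270,210:370,::-1],(800,600)))
```

```text
0.112 16 [ 0.5655 -0.0281] 0.009
0.1135 11 [ 0.5656 -0.0282] 0.0082
0.115 13 [ 0.5659 -0.0283] 0.0095
0.1165 14 [ 0.5654 -0.0283] 0.0088
0.118 11 [ 0.5653 -0.0293] 0.008
0.1195 15 [ 0.5651 -0.0286] 0.0086
0.121 12 [ 0.5649 -0.0285] 0.0072
0.1225 8 [ 0.5647 -0.0277] 0.0058
0.13 2 [ 0.5612 -0.0301] 0.0043
0.1315 9 [ 0.5615 -0.0277] 0.0129
0.133 25 [ 0.5618 -0.0297] 0.0165
0.1345 32 [ 0.5616 -0.0287] 0.0146
0.03 30 [ 0.5675 -0.0264]
0.04 34 [ 0.5671 -0.0267]
0.05 39 [ 0.5668 -0.0271]
0.06 41 [ 0.5667 -0.0273]
0.07 49 [ 0.5663 -0.0274]
0.08 54 [ 0.5661 -0.0278]
0.09 62 [ 0.5659 -0.0282]
0.1 77 [ 0.5657 -0.028 ]
0.11 82 [ 0.5657 -0.0283]
```

View pics/s3.png

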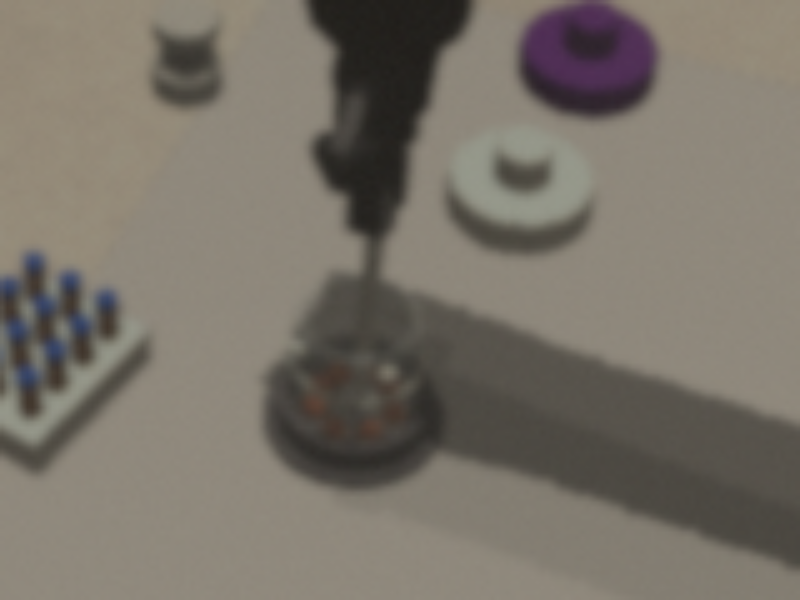

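The side crop shows the rod standing in the jar between the beads, shaft near px (370,280). Handle foot at z≈0.132 means the tip is at 12 mm as wanted, but it bends inward to a radius of ~11 mm about the jar's centre (0.571,-0.015), so it slides past the beads. I'll enter a gap and go out further with a firmer grip.

To row units: 0.015 m / 0.6 = 0.025, 0.0078 m / 0.6 = 0.013.

{"method": "move_arm", "body": {"plan": [{"delta_pos":[0.0033,0.015,0],"turn":[0,0,0],"fingers":1},{"delta_pos":[0.0033,0.025,0],"turn":[0,0,0],"fingers":1},{"delta_pos":[0.0033,0.025,0],"turn":[0,0,0],"fingers":1},{"delta_pos":[0.0082,0.0092,0],"turn":[0,0,0],"fingers":1},{"delta_pos":[0.0102,0.0028,0],"turn":[0,0,0],"fingers":1},{"delta_pos":[0.0117,-0.002,0],"turn":[0,0,0],"fingers":1},{"delta_pos":[0.013,-0.0067,0],"turn":[0,0,0],"fingers":1},{"delta_pos":[0.013,-0.0067,0],"turn":[0,0,0],"fingers":1}], "force": 110}}

```text
clock: 16.1
position: [0.5625, -0.031, 0.1475]
ee_rot: [-0.001, 1.0, 0.002, 0.0]
ft_force: [1.2, 10.3, -1.3]
grip_width: 0.186
grasp_force: 110.1
```

```bash
cat >> h.py <<'E'
def rod(o,P):
    x,y=o['position'][:2]; Q=[]
    for z0 in np.arange(.03,.115,.01):
        A=near(P,x,y,.016,z0,z0+.01)
        if len(A)>8: Q.append(np.median(A,0)+[.0045,0,0])
    Q=np.array(Q); f=[np.polyfit(Q[:,2],Q[:,i],1) for i in (0,1)]
    t=np.array([np.polyval(g,.012) for g in f]); q=t-[.571,-.015]
    print('tip',t.round(4),'slope',[g[0].round(3) for g in f],'r',np.hypot(*q).round(4),'ang',np.degrees(np.arctan2(q[1],q[0])).round())
E
python3 - <<'E'
from h import *
o=state(); c=camera('wrist'); rod(o,pts(c,o))
E
```

```text
{'clock': np.float64(16.1), 'position': array([ 0.5625, -0.031 ,  0.1475]), 'ee_rot': array([-9.0e-04,  1.0e+00,  2.5e-03,  4.0e-04]), 'joint_pos': array([-0.399 ,  0.2805,  0.4411,  1.7678, -0.137 ,  1.122 ,  1.6592]), 'ft_force': array([ 1.1992, 10.348 , -1.2514]), 'torque': array([ 3.7114, -0.2773,  0.0644]), 'grip_width': np.float64(0.1861), 'grasp_force': np.float64(110.0566)}
tip [ 0.5674 -0.0276] slope [np.float64(-0.041), np.float64(-0.057)] r 0.0131 ang -106.0
```

{"method": "move_arm", "body": {"plan": [{"delta_pos":[-0.005,0.0167,0],"turn":[0,0,0],"fingers":1},{"delta_pos":[-0.0097,0.0317,0],"turn":[0,0,0],"fingers":1},{"delta_pos":[-0.0097,0.0317,0],"turn":[0,0,0],"fingers":1},{"delta_pos":[-0.0097,0.0317,-0.025],"turn":[0,0,0],"fingers":1},{"delta_pos":[-0.0097,0.0317,-0.025],"turn":[0,0,0],"fingers":1}]}}

```text
clock: 16.77
position: [0.5689, -0.0158, 0.1641]
ee_rot: [0.0, 1.0, 0.0, 0.001]
ft_force: [0.0, -0.5, -1.0]
grip_width: 0.184
grasp_force: 107.5
```

Run:
```python
from h import *
o=state(); c=camera('wrist'); rod(o,pts(c,o))
cv2.imwrite('pics/j4.png',cv2.resize(c['color'][100:244,180:340,::-1],(640,576),interpolation=cv2.INTER_CUBIC))
```

```text
{'clock': np.float64(16.775), 'position': array([ 0.5689, -0.0158,  0.1641]), 'ee_rot': array([3.0e-04, 1.0e+00, 1.0e-04, 1.4e-03]), 'joint_pos': array([-0.4238,  0.2742,  0.4372,  1.737 , -0.1258,  1.1554,  1.6198]), 'ft_force': array([ 0.0343, -0.454 , -0.9759]), 'torque': array([-0.0486, -0.0046, -0.0214]), 'grip_width': np.float64(0.1837), 'grasp_force': np.float64(107.4514)}
tip [ 0.5745 -0.0158] slope [np.float64(-0.039), np.float64(-0.007)] r 0.0036 ang -13.0
```

View pics/j4.png

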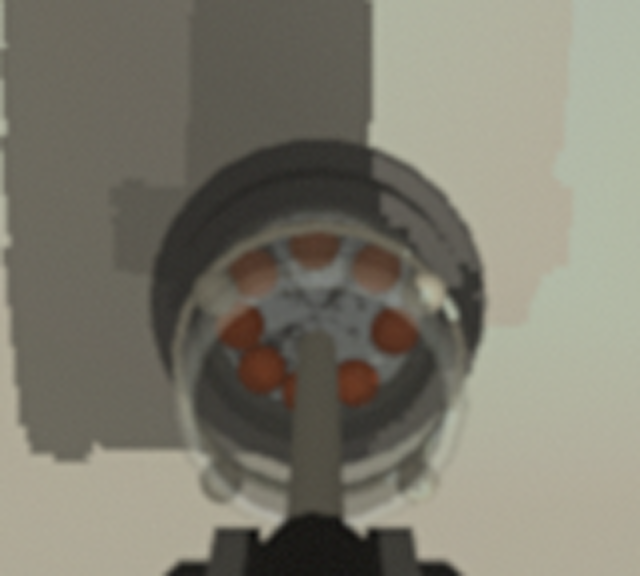

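The crop shows beads at (255,270), (315,247), (377,268), (395,330), (358,382), (303,392), (263,368), (242,327), with the lifted rod in the middle (tip px (317,337)).

Run:
```python
from h import *
o=get_obs(); c=camera('wrist'); f=lambda x,y:(180+x/4,100+y/4)
B=np.array([atz(c,o,*f(*p),.013) for p in [(255,270),(315,247),(377,268),(395,330),(358,382),(303,392),(263,368),(242,327)]])[:,:2]
A=np.c_[2*B,np.ones(8)]; s=np.linalg.lstsq(A,(B**2).sum(1),rcond=None)[0]; print('ctr',s[:2].round(4),np.sqrt(s[2]+s[0]**2+s[1]**2))
q=B-s[:2]; print(np.degrees(np.arctan2(q[:,1],q[:,0])).round(), np.hypot(*q.T).round(4))
d=np.load('top.npz'); t=camera('top'); 
C=d['color'].astype(int); P=d['P']; m=(C[...,0]-C[...,2]>45)&(np.hypot(P[...,0]-.57,P[...,1]+.0135)<.032)&(P[...,2]<.03)
v,u=np.nonzero(m); W=np.array([atz(t,None,a,b,.015) for a,b in zip(u,v)])[:,:2].astype(np.float32)
_,_,k=cv2.kmeans(W,8,None,(3,100,1e-6),30,cv2.KMEANS_PP_CENTERS); k=k.astype(float)
A=np.c_[2*k,np.ones(8)]; s=np.linalg.lstsq(A,(k**2).sum(1),rcond=None)[0]; print('start ctr',s[:2].round(4),np.sqrt(s[2]+s[0]**2+s[1]**2))
q=k-s[:2]; print(np.sort(np.degrees(np.arctan2(q[:,1],q[:,0]))).round(), np.hypot(*q.T).round(4))
```

```text
ctr [ 0.5705 -0.0145] 0.02146837421292953
[-129. -177.  133.   82.   32.  -11.  -48.  -84.] [0.0224 0.0206 0.0217 0.0215 0.0215 0.0218 0.021  0.0213]
start ctr [ 0.5701 -0.0123] 0.020426236257941367
[-180. -135.  -91.  -44.    0.   46.   91.  135.] [0.0203 0.0202 0.0203 0.0209 0.0208 0.0203 0.0204 0.0203]
```

To row units: 0.0228 m / 0.6 = 0.038, 0.017 m / 0.6 = 0.0283.

{"method": "move_arm", "body": {"plan": [{"delta_pos":[0.0083,0.019,0],"turn":[0,0,0],"fingers":1},{"delta_pos":[0.0173,0.038,0],"turn":[0,0,0],"fingers":1},{"delta_pos":[0.0173,0.038,0],"turn":[0,0,0],"fingers":1},{"delta_pos":[0.0173,0.038,0.0083],"turn":[0,0,0],"fingers":1},{"delta_pos":[0.0173,0.038,0.015],"turn":[0,0,0],"fingers":1},{"delta_pos":[0.0173,0.038,0.02],"turn":[0,0,0],"fingers":1},{"delta_pos":[0.0173,0.038,0.025],"turn":[0,0,0],"fingers":1},{"delta_pos":[0.0173,0.038,0.0283],"turn":[0,0,0],"fingers":1},{"delta_pos":[0.0173,0.038,0.0283],"turn":[0,0,0],"fingers":1}]}}

```text
clock: 18.05
position: [0.5579, 0.0064, 0.1453]
ee_rot: [0.0, 1.0, -0.001, 0.001]
ft_force: [3.0, -7.4, -3.4]
grip_width: 0.187
grasp_force: 108.7
```

Run:
```python
from h import *
o=state(); c=camera('wrist'); rod(o,pts(c,o))
```

```text
{'clock': np.float64(18.05), 'position': array([0.5579, 0.0064, 0.1453]), 'ee_rot': array([ 3.0e-04,  1.0e+00, -1.3e-03,  7.0e-04]), 'joint_pos': array([-0.4574,  0.2684,  0.422 ,  1.784 , -0.1185,  1.1132,  1.5738]), 'ft_force': array([ 2.9733, -7.45  , -3.3956]), 'torque': array([-1.9466, -0.8939, -0.0294]), 'grip_width': np.float64(0.1867), 'grasp_force': np.float64(108.718)}
tip [0.5513 0.0106] slope [np.float64(0.09), np.float64(-0.054)] r 0.0323 ang 128.0
```

To row units: -0.0215 m / 0.6 = -0.0358, -0.0163 m / 0.6 = -0.0272.

{"method": "move_arm", "body": {"plan": [{"delta_pos":[0.0058,-0.007,0],"turn":[0,0,0],"fingers":1},{"delta_pos":[0.0127,-0.0123,0],"turn":[0,0,0],"fingers":1},{"delta_pos":[0.018,-0.0192,0],"turn":[0,0,0],"fingers":1},{"delta_pos":[0.0213,-0.0272,0],"turn":[0,0,0],"fingers":1},{"delta_pos":[0.0225,-0.0358,0],"turn":[0,0,0],"fingers":1}]}}

```text
clock: 18.73
position: [0.5452, -0.012, 0.1461]
ee_rot: [-0.001, 1.0, 0.001, 0.002]
ft_force: [6.7, 5.7, -0.4]
grip_width: 0.186
grasp_force: 108.6
```

Run:
```python
from h import *
o=state(); c=camera('wrist'); P=pts(c,o); rod(o,P)
cv2.imwrite('pics/j5.png',cv2.resize(c['color'][100:244,180:340,::-1],(640,576),interpolation=cv2.INTER_CUBIC))
```

```text
{'clock': np.float64(18.725), 'position': array([ 0.5452, -0.012 ,  0.1461]), 'ee_rot': array([-9.0e-04,  1.0e+00,  1.1e-03,  1.7e-03]), 'joint_pos': array([-0.4383,  0.2384,  0.4321,  1.8177, -0.1133,  1.1059,  1.6062]), 'ft_force': array([ 6.6719,  5.7157, -0.3866]), 'torque': array([ 1.8734, -1.8016, -0.0635]), 'grip_width': np.float64(0.1859), 'grasp_force': np.float64(108.5999)}
tip [ 0.5413 -0.0126] slope [np.float64(0.062), np.float64(0.006)] r 0.0298 ang 175.0
```

View pics/j5.png

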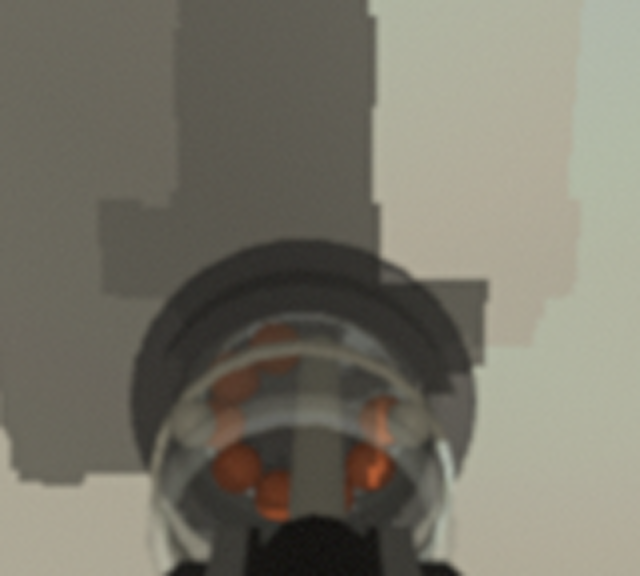

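The crop shows the rod's tip at the -x side (px (320,345)) with a train of beads pushed ahead of it on the left, and an open gap behind it: the beads are now carried. Continue round.

To row units: -0.04 m / 0.6 = -0.0667, -0.0393 m / 0.6 = -0.0655.

{"method": "move_arm", "body": {"plan": [{"delta_pos":[-0.0012,-0.0087,0],"turn":[0,0,0],"fingers":1},{"delta_pos":[-0.0045,-0.0167,0],"turn":[0,0,0],"fingers":1},{"delta_pos":[-0.0098,-0.0235,0],"turn":[0,0,0],"fingers":1},{"delta_pos":[-0.0167,-0.0288,0],"turn":[0,0,0],"fingers":1},{"delta_pos":[-0.0247,-0.0322,0],"turn":[0,0,0],"fingers":1},{"delta_pos":[-0.0333,-0.0333,0],"turn":[0,0,0],"fingers":1},{"delta_pos":[-0.042,-0.0322,0],"turn":[0,0,0],"fingers":1},{"delta_pos":[-0.05,-0.0288,0],"turn":[0,0,0],"fingers":1},{"delta_pos":[-0.0568,-0.0235,0],"turn":[0,0,0],"fingers":1},{"delta_pos":[-0.0622,-0.0167,0],"turn":[0,0,0],"fingers":1},{"delta_pos":[-0.0655,-0.0087,0],"turn":[0,0,0],"fingers":1},{"delta_pos":[-0.0667,0,0],"turn":[0,0,0],"fingers":1}]}}

```text
clock: 20.27
position: [0.5818, -0.0145, 0.144]
ee_rot: [0.0, 1.0, -0.001, -0.003]
ft_force: [-4.0, -2.3, -0.7]
grip_width: 0.184
grasp_force: 108.1
```

Run:
```python
from h import *
o=state(); c=camera('wrist'); P=pts(c,o); rod(o,P)
for i in range(8):
    z0=.122+.002*i; A=near(P,*o['position'][:2],.02,z0,z0+.002)
    if len(A): print(round(z0,4),len(A),np.ptp(A[:,1]).round(4))
cv2.imwrite('pics/j6.png',cv2.resize(c['color'][60:204,180:340,::-1],(640,576),interpolation=cv2.INTER_CUBIC))
```

```text
{'clock': np.float64(20.275), 'position': array([ 0.5818, -0.0145,  0.144 ]), 'ee_rot': array([ 3.0e-04,  1.0e+00, -5.0e-04, -2.9e-03]), 'joint_pos': array([-0.4129,  0.3298,  0.4336,  1.7162, -0.1495,  1.1343,  1.6347]), 'ft_force': array([-3.9716, -2.3478, -0.6713]), 'torque': array([-1.1344,  1.6606,  0.0141]), 'grip_width': np.float64(0.1836), 'grasp_force': np.float64(108.1108)}
tip [ 0.5832 -0.0154] slope [np.float64(-0.014), np.float64(0.0)] r 0.0122 ang -2.0
0.122 1 0.0
0.128 6 0.008
0.13 29 0.0153
0.132 42 0.0151
0.134 35 0.0144
0.136 60 0.0286
```

View pics/j6.png

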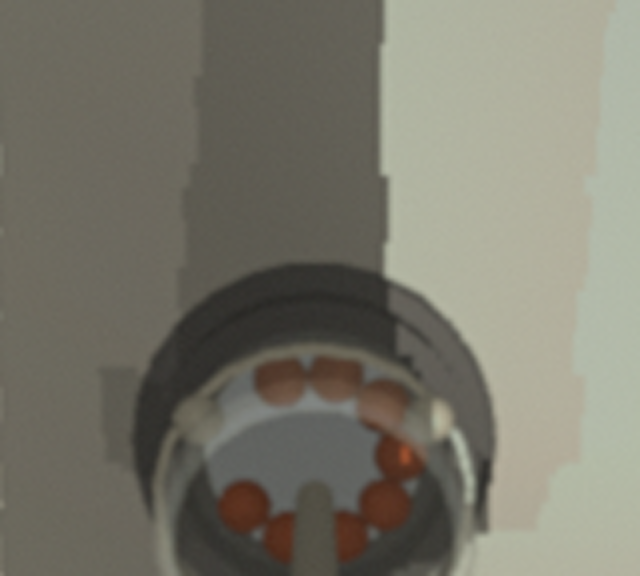

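The crop shows all eight beads in the jar, shifted well round (a gap at left, a cluster from top to right), tip on the +x side at about 12 mm. Stirring is done; back to the stand.

{"method": "move_arm", "body": {"plan": [{"delta_pos":[0.01,0,0],"turn":[0,0,0],"fingers":1},{"delta_pos":[0.025,0,0],"turn":[0,0,0],"fingers":1},{"delta_pos":[0.025,0,-0.0333],"turn":[0,0,0],"fingers":1},{"delta_pos":[0.025,0,-0.0833],"turn":[0,0,0],"fingers":1},{"delta_pos":[0.025,0,-0.15],"turn":[0,0,0],"fingers":1},{"delta_pos":[0.025,0,-0.2167],"turn":[0,0,0],"fingers":1},{"delta_pos":[0.025,0,-0.2167],"turn":[0,0,0],"fingers":1}]}}

```text
clock: 21.2
position: [0.5704, -0.0139, 0.2789]
ee_rot: [0.0, 1.0, 0.001, 0.003]
ft_force: [-0.3, -0.6, -0.3]
grip_width: 0.183
grasp_force: 108.2
```

To row units: 0.278 m / 0.6 = 0.4633, 0.265 m / 0.6 = 0.4417.

{"method": "move_arm", "body": {"plan": [{"delta_pos":[0.025,0.0667,0],"turn":[0,0,0],"fingers":1},{"delta_pos":[0.05,0.1333,0],"turn":[0,0,0],"fingers":1},{"delta_pos":[0.075,0.2,0],"turn":[0,0,0],"fingers":1},{"delta_pos":[0.1,0.2667,0],"turn":[0,0,0],"fingers":1},{"delta_pos":[0.125,0.3333,0],"turn":[0,0,0],"fingers":1},{"delta_pos":[0.15,0.4,0],"turn":[0,0,0],"fingers":1},{"delta_pos":[0.1633,0.4417,0],"turn":[0,0,0],"fingers":1},{"delta_pos":[0.1667,0.4633,0],"turn":[0,0,0],"fingers":1},{"delta_pos":[0.1667,0.4633,0],"turn":[0,0,0],"fingers":1},{"delta_pos":[0.1667,0.4633,0],"turn":[0,0,0],"fingers":1}]}}

```text
clock: 22.45
position: [0.4697, 0.2627, 0.2752]
ee_rot: [0.001, 1.0, -0.0, 0.0]
ft_force: [0.1, 0.2, -1.0]
grip_width: 0.179
grasp_force: 108.2
```

Run:
```python
from h import *
o=state(); c=camera('wrist'); P=pts(c,o)
x,y=o['position'][:2]
Q=[]
for z0 in np.arange(.11,.26,.01):
    A=near(P,x,y,.016,z0,z0+.01)
    if len(A)>8: Q.append(np.r_[np.median(A,0)+[.0045,0,0],len(A)])
Q=np.array(Q); print(Q.round(4))
A=near(P,.471,.265,.07,.062,.078);print('stand',len(A), cv2.minAreaRect(A[:,:2].astype(np.float32)*1000))
B=P[(P[...,2]<.05)&(np.hypot(P[...,0]-.471,P[...,1]-.264)<.009)]; print(circ(B))
```

```text
{'clock': np.float64(22.45), 'position': array([0.4697, 0.2627, 0.2752]), 'ee_rot': array([ 9.e-04,  1.e+00, -2.e-04,  1.e-04]), 'joint_pos': array([-0.7953,  0.1189,  0.2194,  1.654 , -0.0259,  1.3717,  0.9968]), 'ft_force': array([ 0.1171,  0.1536, -0.9596]), 'torque': array([-0.0516, -0.0247, -0.0119]), 'grip_width': np.float64(0.179), 'grasp_force': np.float64(108.2158)}
[[4.739e-01 2.620e-01 1.456e-01 1.800e+01]
 [4.736e-01 2.620e-01 1.553e-01 2.900e+01]
 [4.733e-01 2.620e-01 1.653e-01 3.100e+01]
 [4.730e-01 2.620e-01 1.750e-01 3.400e+01]
 [4.724e-01 2.620e-01 1.850e-01 3.800e+01]
 [4.722e-01 2.620e-01 1.952e-01 4.200e+01]
 [4.719e-01 2.615e-01 2.047e-01 4.800e+01]
 [4.717e-01 2.619e-01 2.150e-01 5.700e+01]
 [4.712e-01 2.619e-01 2.247e-01 6.200e+01]
 [4.708e-01 2.619e-01 2.351e-01 7.600e+01]
 [4.706e-01 2.619e-01 2.453e-01 8.400e+01]
 [4.701e-01 2.622e-01 2.510e-01 1.600e+01]
 [4.659e-01 2.619e-01 2.664e-01 1.950e+02]]
stand 2602 ((470.530517578125, 262.3826904296875), (70.03456115722656, 70.32341003417969), 55.472171783447266)
(66, array([0.4777, 0.265 , 0.0263]), array([0.4749, 0.2642]), 0.0067)
```

To row units: 0.127 m / 0.6 = 0.2117, -0.0012 m / 0.6 = -0.002, 0.035 rad / 6.2832 = 0.0056.

{"method": "move_arm", "body": {"plan": [{"delta_pos":[-0.002,0.0007,0],"turn":[0,0.0056,0],"fingers":1},{"delta_pos":[-0.002,0.0007,0.0333],"turn":[0,0.0056,0],"fingers":1},{"delta_pos":[-0.002,0.0007,0.075],"turn":[0,0.0056,0],"fingers":1},{"delta_pos":[-0.002,0.0007,0.0917],"turn":[0,0.0056,0],"fingers":1},{"delta_pos":[-0.002,0.0007,0.1083],"turn":[0,0.0056,0],"fingers":1},{"delta_pos":[-0.002,0.0007,0.125],"turn":[0,0.0056,0],"fingers":1},{"delta_pos":[-0.002,0.0007,0.1417],"turn":[0,0.0056,0],"fingers":1},{"delta_pos":[-0.002,0.0007,0.1583],"turn":[0,0.0056,0],"fingers":1},{"delta_pos":[-0.002,0.0007,0.175],"turn":[0,0.0056,0],"fingers":1},{"delta_pos":[-0.002,0.0007,0.1917],"turn":[0,0.0056,0],"fingers":1},{"delta_pos":[-0.002,0.0007,0.2083],"turn":[0,0.0056,0],"fingers":1},{"delta_pos":[-0.002,0.0007,0.2117],"turn":[0,0.0056,0],"fingers":1}]}}

```text
clock: 24.0
position: [0.4699, 0.2644, 0.1474]
ee_rot: [-0.0, 1.0, -0.0, -0.018]
ft_force: [0.0, 0.1, 0.3]
grip_width: 0.188
grasp_force: 108.2
```

To row units: -0.1 m / 0.6 = -0.1667, -0.06 m / 0.6 = -0.1, -0.035 rad / 6.2832 = -0.0056.

{"method": "move_arm", "body": {"plan": [{"delta_pos":[0,0,0],"turn":[0,0,0],"fingers":0.7},{"delta_pos":[0,0,0],"turn":[0,0,0],"fingers":0},{"delta_pos":[0,0,0],"turn":[0,0,0],"fingers":0},{"delta_pos":[0,0,0],"turn":[0,0,0],"fingers":0},{"delta_pos":[0,0,0],"turn":[0,0,0],"fingers":0},{"delta_pos":[0,0,-0.0333],"turn":[0,-0.0056,0],"fingers":0},{"delta_pos":[0,0,-0.1],"turn":[0,-0.0056,0],"fingers":0},{"delta_pos":[0,0,-0.1667],"turn":[0,-0.0056,0],"fingers":0},{"delta_pos":[0,0,-0.1667],"turn":[0,-0.0056,0],"fingers":0},{"delta_pos":[0,0,-0.1667],"turn":[0,-0.0056,0],"fingers":0}], "force": 60}}

```text
clock: 25.25
position: [0.4736, 0.2644, 0.2477]
ee_rot: [-0.0, 1.0, -0.0, -0.0]
ft_force: [-0.4, -1.0, -0.3]
grip_width: 0.999
grasp_force: 0.0
```

Run:
```python
from h import *
o=state(); c=camera('wrist'); P=pts(c,o)
print('handle',circ(near(P,.471,.264,.03,.16,.19)))
```

```text
{'clock': np.float64(25.25), 'position': array([0.4736, 0.2644, 0.2477]), 'ee_rot': array([-1.e-04,  1.e+00, -1.e-04, -2.e-04]), 'joint_pos': array([-0.7948,  0.143 ,  0.2233,  1.6854, -0.0327,  1.3173,  1.0054]), 'ft_force': array([-0.3911, -1.0365, -0.324 ]), 'torque': array([ 0.0373, -0.0029,  0.0041]), 'grip_width': np.float64(0.9991), 'grasp_force': np.float64(0.0)}
handle (429, array([0.4666, 0.2626, 0.1735]), array([0.4685, 0.2626]), 0.009)
```

{"method": "move_arm", "body": {"plan": [{"delta_pos":[-0.0117,-0.0833,0],"turn":[0,0,0],"fingers":0},{"delta_pos":[-0.0233,-0.1667,0],"turn":[0,0,0],"fingers":0},{"delta_pos":[-0.035,-0.25,0],"turn":[0,0,0],"fingers":0},{"delta_pos":[-0.0467,-0.3333,0],"turn":[0,0,0],"fingers":0},{"delta_pos":[-0.0583,-0.4167,0],"turn":[0,0,0],"fingers":0},{"delta_pos":[-0.07,-0.5,0],"turn":[0,0,0],"fingers":0},{"delta_pos":[-0.0817,-0.5833,0],"turn":[0,0,0],"fingers":0},{"delta_pos":[-0.0933,-0.6667,0],"turn":[0,0,0],"fingers":0},{"delta_pos":[-0.1057,-0.7333,0],"turn":[0,0,0],"fingers":0},{"delta_pos":[-0.1057,-0.7773,0],"turn":[0,0,0],"fingers":0},{"delta_pos":[-0.1057,-0.7773,0.0833],"turn":[0,0,0],"fingers":0},{"delta_pos":[-0.1057,-0.7773,0.0833],"turn":[0,0,0],"fingers":0}]}}

```text
clock: 26.8
position: [0.5348, -0.201, 0.1944]
ee_rot: [0.0, 1.0, 0.001, -0.004]
ft_force: [0.8, 0.7, 0.7]
grip_width: 0.997
grasp_force: 0.0
```

Run:
```python
from h import *
o=state(); c=camera('wrist'); P=pts(c,o)
print('boss',circ(near(P,.537,-.202,.03,.043,.056)),'deck',circ(near(P,.537,-.202,.055,.018,.03)))
t=camera('top');T=pts(t); print('rod top',circ(near(T,.47,.264,.03,.165,.19))); print('rim',circ(near(T,.57,-.0135,.05,.07,.09)))
```

```text
{'clock': np.float64(26.8), 'position': array([ 0.5348, -0.201 ,  0.1944]), 'ee_rot': array([ 1.0e-04,  1.0e+00,  7.0e-04, -3.9e-03]), 'joint_pos': array([-0.2304,  0.2767,  0.6072,  1.6938, -0.1646,  1.2309,  1.9859]), 'ft_force': array([0.8364, 0.7294, 0.6588]), 'torque': array([ 0.0346, -0.0262,  0.0083]), 'grip_width': np.float64(0.9966), 'grasp_force': np.float64(0.0)}
boss (651, array([ 0.5372, -0.2056,  0.0483]), array([ 0.5381, -0.2058]), 0.0163) deck (3039, array([ 0.5346, -0.2056,  0.0245]), array([ 0.5381, -0.2059]), 0.0423)
rod top (67, array([0.4694, 0.2636, 0.1743]), array([0.4693, 0.2638]), 0.009)
rim (215, array([ 0.569 , -0.0131,  0.0781]), array([ 0.5702, -0.0132]), 0.0358)
```

To row units: 0.08 m / 0.6 = 0.1333, -0.004 m / 0.6 = -0.0067.

{"method": "move_arm", "body": {"plan": [{"delta_pos":[-0.005,-0.0067,0.05],"turn":[0,0,0],"fingers":0},{"delta_pos":[-0.005,-0.0067,0.1],"turn":[0,0,0],"fingers":0},{"delta_pos":[-0.005,-0.0067,0.1333],"turn":[0,0,0],"fingers":0},{"delta_pos":[-0.005,-0.0067,0.1333],"turn":[0,0,0],"fingers":0},{"delta_pos":[-0.005,-0.0067,0.1333],"turn":[0,0,0],"fingers":0}]}}

```text
clock: 27.52
position: [0.5413, -0.2059, 0.1201]
ee_rot: [-0.0, 1.0, -0.0, 0.001]
ft_force: [-0.5, 0.4, 0.6]
grip_width: 0.999
grasp_force: 0.0
```

Run:
```python
from h import *
o=state(); c=camera('wrist'); P=pts(c,o)
print('boss',circ(near(P,.538,-.204,.03,.043,.056)),'deck',circ(near(P,.538,-.204,.055,.018,.03)))
```

```text
{'clock': np.float64(27.525), 'position': array([ 0.5413, -0.2059,  0.1201]), 'ee_rot': array([-3.0e-04,  1.0e+00, -2.0e-04,  1.2e-03]), 'joint_pos': array([-0.1972,  0.3661,  0.5857,  1.7598, -0.2268,  1.0811,  2.0365]), 'ft_force': array([-0.494 ,  0.3629,  0.5676]), 'torque': array([-0.0272, -0.0345,  0.0288]), 'grip_width': np.float64(0.9992), 'grasp_force': np.float64(0.0)}
boss (1135, array([ 0.5368, -0.2056,  0.0483]), array([ 0.5379, -0.2055]), 0.0161) deck (4937, array([ 0.5332, -0.2057,  0.0245]), array([ 0.5381, -0.2055]), 0.0424)
```

To row units: 0.083 m / 0.6 = 0.1383, 0.003 m / 0.6 = 0.005.

{"method": "move_arm", "body": {"plan": [{"delta_pos":[0.005,0,0.05],"turn":[0,0,0],"fingers":0},{"delta_pos":[0.005,0,0.0917],"turn":[0,0,0],"fingers":0},{"delta_pos":[0.005,0,0.125],"turn":[0,0,0],"fingers":0},{"delta_pos":[0.005,0,0.1383],"turn":[0,0,0],"fingers":0},{"delta_pos":[0.005,0,0.1383],"turn":[0,0,0],"fingers":0},{"delta_pos":[0.005,0,0.1383],"turn":[0,0,0],"fingers":0.5},{"delta_pos":[0.005,0,0.1383],"turn":[0,0,0],"fingers":1},{"delta_pos":[0.005,0,0.1383],"turn":[0,0,0],"fingers":1},{"delta_pos":[0.005,0,0.1383],"turn":[0,0,0],"fingers":1},{"delta_pos":[0.005,0,0.1383],"turn":[0,0,0],"fingers":1},{"delta_pos":[0.005,0,0.1383],"turn":[0,0,0],"fingers":1}], "force": 80}}

```text
clock: 28.95
position: [0.5378, -0.206, 0.036]
ee_rot: [-0.0, 1.0, -0.0, 0.001]
ft_force: [-1.0, 0.8, 5.8]
grip_width: 0.345
grasp_force: 78.8
```

To row units: -0.12 m / 0.6 = -0.2, -0.07 m / 0.6 = -0.1167.

{"method": "move_arm", "body": {"plan": [{"delta_pos":[0,0,-0.05],"turn":[0,0,0],"fingers":1},{"delta_pos":[0,0,-0.1167],"turn":[0,0,0],"fingers":1},{"delta_pos":[0,0,-0.2],"turn":[0,0,0],"fingers":1},{"delta_pos":[-0.0167,0.05,-0.2],"turn":[0,0,0],"fingers":1},{"delta_pos":[-0.0333,0.1,-0.2],"turn":[0,0,0],"fingers":1},{"delta_pos":[-0.0533,0.1667,-0.2],"turn":[0,0,0],"fingers":1},{"delta_pos":[-0.0533,0.1667,-0.2],"turn":[0,0,0],"fingers":1},{"delta_pos":[-0.0533,0.1667,-0.2],"turn":[0,0,0],"fingers":1}]}}

```text
clock: 29.95
position: [0.569, -0.1063, 0.1552]
ee_rot: [-0.0, 1.0, -0.0, -0.0]
ft_force: [0.0, -0.6, 0.4]
grip_width: 0.343
grasp_force: 79.1
```

```bash
cat >> h.py <<'E'
def fit(A):
    M=np.c_[2*A[:,:2],np.ones(len(A))]; s=np.linalg.lstsq(M,(A[:,:2]**2).sum(1),rcond=None)[0]; return s[:2].round(4),np.sqrt(s[2]+s[0]**2+s[1]**2).round(4)
E
python3 - <<'E'
from h import *
o=state(); c=camera('wrist'); P=pts(c,o); p=o['position']
print('boss',circ(near(P,*p[:2],.03,.16,.176)))
A=near(P,*p[:2],.05,.135,.152); print('deck',circ(A), np.linalg.lstsq(np.c_[A[:,:2]-p[:2],np.ones(len(A))],A[:,2],rcond=None)[0].round(4))
A=near(P,.5705,-.0145,.037,.075,.084); A=A[np.hypot(A[:,0]-.5705,A[:,1]+.0145)>.024]; print('rim',circ(A),fit(A))
A=near(P,.5705,-.0145,.052,.003,.009); A=A[np.hypot(A[:,0]-.5705,A[:,1]+.0145)>.04]; print('foot',circ(A))
A=near(P,.5705,-.0145,.045,.019,.025); print('collar',circ(A))
cv2.imwrite('pics/cap.png',c['color'][...,::-1])
E
```

```text
{'clock': np.float64(29.95), 'position': array([ 0.569 , -0.1063,  0.1552]), 'ee_rot': array([-1.e-04,  1.e+00, -1.e-04, -1.e-04]), 'joint_pos': array([-0.3574,  0.3215,  0.5582,  1.7233, -0.1841,  1.1495,  1.8244]), 'ft_force': array([ 0.0092, -0.5738,  0.3545]), 'torque': array([-0.0158,  0.0079,  0.021 ]), 'grip_width': np.float64(0.3425), 'grasp_force': np.float64(79.1062)}
boss (3591, array([ 0.5654, -0.1073,  0.1675]), array([ 0.5634, -0.1073]), 0.0285)
deck (7435, array([ 0.5531, -0.1074,  0.1436]), array([ 0.5689, -0.1072]), 0.0422) [0.0175 0.0011 0.1439]
rim (1367, array([ 0.5651, -0.0191,  0.0793]), array([ 0.5703, -0.0158]), 0.0328) (array([ 0.5698, -0.0162]), np.float64(0.0298))
foot (807, array([ 0.5409, -0.0291,  0.0065]), array([ 0.5686, -0.017 ]), 0.0489)
collar (1208, array([ 0.5594, -0.0229,  0.0221]), array([ 0.5704, -0.0158]), 0.0409)
```

View pics/cap.png

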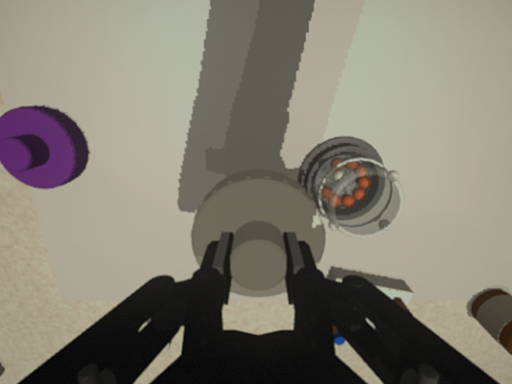

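The view shows the cap held level under the fingers (centre px (258,230)), and the jar with its beads to the right (360,195).

To row units: 0.0917 m / 0.6 = 0.1528, -0.0015 m / 0.6 = -0.0025.

{"method": "move_arm", "body": {"plan": [{"delta_pos":[0,0.05,0],"turn":[0,0,0],"fingers":1},{"delta_pos":[-0.0017,0.1,0],"turn":[0,0,0],"fingers":1},{"delta_pos":[-0.0025,0.1417,0],"turn":[0,0,0],"fingers":1},{"delta_pos":[-0.0025,0.1528,0],"turn":[0,0,0],"fingers":1},{"delta_pos":[-0.0025,0.1528,0.0167],"turn":[0,0,0],"fingers":1},{"delta_pos":[-0.0025,0.1528,0.0333],"turn":[0,0,0],"fingers":1},{"delta_pos":[-0.0025,0.1528,0.05],"turn":[0,0,0],"fingers":1},{"delta_pos":[-0.0025,0.1528,0.055],"turn":[0,0,0],"fingers":1},{"delta_pos":[-0.0025,0.1528,0.055],"turn":[0,0,0],"fingers":1},{"delta_pos":[-0.0025,0.1528,0.055],"turn":[0,0,0],"fingers":1}], "force": 110}}

```text
clock: 31.25
position: [0.571, -0.0141, 0.1225]
ee_rot: [-0.0, 1.0, 0.0, 0.0]
ft_force: [1.1, -0.5, -1.1]
grip_width: 0.34
grasp_force: 108.6
```

Run:
```python
from h import *
o=state(); c=camera('wrist'); P=pts(c,o); p=o['position']
A=near(P,*p[:2],.05,.095,.120); print('deck',circ(A))
A=near(P,.5705,-.0155,.047,.015,.027); print('collar',circ(A),fit(A))
```

```text
{'clock': np.float64(31.25), 'position': array([ 0.571 , -0.0141,  0.1225]), 'ee_rot': array([-1.e-04,  1.e+00,  1.e-04,  3.e-04]), 'joint_pos': array([-0.4792,  0.334 ,  0.5072,  1.7743, -0.1818,  1.0792,  1.6617]), 'ft_force': array([ 1.1095, -0.4742, -1.1301]), 'torque': array([-0.0117,  0.03  , -0.0124]), 'grip_width': np.float64(0.3405), 'grasp_force': np.float64(108.632)}
deck (7792, array([ 0.5543, -0.0153,  0.1104]), array([ 0.5703, -0.0152]), 0.0421)
collar (1035, array([ 0.5414, -0.0158,  0.0222]), array([ 0.5613, -0.0159]), 0.0395) (array([ 0.5684, -0.0155]), np.float64(0.0355))
```

{"method": "move_arm", "body": {"plan": [{"delta_pos":[0,-0.0008,0.0067],"turn":[0,0,0],"fingers":1},{"delta_pos":[0,-0.0008,0.0117],"turn":[0,0,0],"fingers":1},{"delta_pos":[0,-0.0008,0.015],"turn":[0,0,0],"fingers":1},{"delta_pos":[0,-0.0008,0.0183],"turn":[0,0,0],"fingers":1},{"delta_pos":[0,-0.0008,0.02],"turn":[0,0,0],"fingers":1},{"delta_pos":[0,-0.0008,0.02],"turn":[0,0,0],"fingers":1}]}}

```text
clock: 32.05
position: [0.5707, -0.0146, 0.1102]
ee_rot: [-0.0, 1.0, 0.0, -0.0]
ft_force: [0.6, -0.4, -0.8]
grip_width: 0.342
grasp_force: 108.6
```

{"method": "move_arm", "body": {"plan": [{"delta_pos":[0,0,0.005],"turn":[0,0,0],"fingers":1},{"delta_pos":[0,0,0.01],"turn":[0,0,0],"fingers":1},{"delta_pos":[0,0,0.015],"turn":[0,0,0],"fingers":1},{"delta_pos":[0,0,0.02],"turn":[0,0,0],"fingers":1},{"delta_pos":[0,0,0.0233],"turn":[0,0,0],"fingers":1},{"delta_pos":[0,0,0.0267],"turn":[0,0,0],"fingers":1},{"delta_pos":[0,0,0.0267],"turn":[0,0,0],"fingers":1},{"delta_pos":[0,0,0.0267],"turn":[0,0,0],"fingers":1}]}}

```text
clock: 33.05
position: [0.5718, -0.0146, 0.0959]
ee_rot: [-0.0, 1.0, 0.0, 0.001]
ft_force: [-4.8, -0.0, 14.5]
grip_width: 0.339
grasp_force: 111.4
```

To row units: 0.003 m / 0.6 = 0.005, 0.001 m / 0.6 = 0.0017.

{"method": "move_arm", "body": {"plan": [{"delta_pos":[0.0012,0,0.0017],"turn":[0,0,0],"fingers":1},{"delta_pos":[0.002,0,0.0033],"turn":[0,0,0],"fingers":1},{"delta_pos":[0.002,0,0.005],"turn":[0,0,0],"fingers":1},{"delta_pos":[0.002,0,0.005],"turn":[0,0,0],"fingers":1},{"delta_pos":[0.002,0,0.005],"turn":[0,0,0],"fingers":1}]}}

```text
clock: 33.67
position: [0.572, -0.0146, 0.0956]
ee_rot: [0.0, 1.0, 0.001, 0.003]
ft_force: [-11.1, 1.5, 39.1]
grip_width: 0.341
grasp_force: 113.9
```

Run:
```python
from h import *
o=state(); p=o['position']
for n in ('wrist','side'):
    P=pts(camera(n),o); A=near(P,*p[:2],.04,.076,.10); A=A[np.hypot(A[:,0]-p[0],A[:,1]-p[1])>.02]
    A=A[np.abs(A[:,2]-np.median(A[:,2]))<.004]
    print(n,circ(A),np.linalg.lstsq(np.c_[A[:,:2]-p[:2],np.ones(len(A))],A[:,2],rcond=None)[0].round(4))
```

```text
{'clock': np.float64(33.675), 'position': array([ 0.572 , -0.0146,  0.0956]), 'ee_rot': array([0.0e+00, 1.0e+00, 9.0e-04, 2.8e-03]), 'joint_pos': array([-0.4679,  0.3661,  0.4979,  1.7983, -0.204 ,  1.0221,  1.679 ]), 'ft_force': array([-11.1307,   1.5155,  39.0922]), 'torque': array([ 0.033 ,  2.3436, -0.0391]), 'grip_width': np.float64(0.3414), 'grasp_force': np.float64(113.9121)}
wrist (5640, array([ 0.5569, -0.0141,  0.0842]), array([ 0.5719, -0.0146]), 0.04) [-0.0038  0.0009  0.0842]
side (314, array([ 0.5671, -0.0051,  0.0842]), array([ 0.5725, -0.0136]), 0.0396) [-0.0024  0.0021  0.0842]
```

{"method": "move_arm", "body": {"plan": [{"delta_pos":[0.0017,0,-0.0008],"turn":[0,0,0],"fingers":1},{"delta_pos":[0.0033,0,-0.0017],"turn":[0,0,0],"fingers":1},{"delta_pos":[0.0033,0,-0.0017],"turn":[0,0,0],"fingers":1},{"delta_pos":[0.0033,0,-0.0017],"turn":[0,0,0],"fingers":1},{"delta_pos":[0.0033,0,-0.0017],"turn":[0,0,0],"fingers":1},{"delta_pos":[0.0033,0,-0.0017],"turn":[0,0,0],"fingers":1}]}}

```text
clock: 34.52
position: [0.5712, -0.0146, 0.0958]
ee_rot: [-0.0, 1.0, 0.001, 0.004]
ft_force: [1.7, 0.2, 22.2]
grip_width: 0.336
grasp_force: 112.3
```

Run:
```python
from h import *
o=state(); p=o['position']
for n in ('wrist','side'):
    P=pts(camera(n),o); A=near(P,*p[:2],.055,.076,.10); A=A[np.abs(A[:,2]-.084)<.004]; print(n,circ(A))
    if n=='side': print('rod',circ(near(P,.47,.264,.03,.165,.19)))
state()
```

```text
{'clock': np.float64(34.525), 'position': array([ 0.5712, -0.0146,  0.0958]), 'ee_rot': array([-1.0e-04,  1.0e+00,  5.0e-04,  4.1e-03]), 'joint_pos': array([-0.4699,  0.3622,  0.4983,  1.8027, -0.2015,  1.0183,  1.6772]), 'ft_force': array([ 1.7196,  0.2313, 22.1668]), 'torque': array([-0.0371, -0.1735,  0.0068]), 'grip_width': np.float64(0.3357), 'grasp_force': np.float64(112.2722)}
wrist (6928, array([ 0.5557, -0.0156,  0.0841]), array([ 0.5717, -0.0156]), 0.0424)
side (400, array([ 0.5666, -0.0026,  0.0843]), array([ 0.572 , -0.0111]), 0.042)
rod (81, array([0.4706, 0.2675, 0.1735]), array([0.47  , 0.2659]), 0.0098)
{'clock': np.float64(34.625), 'position': array([ 0.5712, -0.0145,  0.0958]), 'ee_rot': array([-1.0e-04,  1.0e+00,  5.0e-04,  4.2e-03]), 'joint_pos': array([-0.4699,  0.3622,  0.4983,  1.8027, -0.2016,  1.0183,  1.6771]), 'ft_force': array([ 1.164 , -0.773 , 23.1098]), 'torque': array([-0.0243, -0.2138, -0.0163]), 'grip_width': np.float64(0.3408), 'grasp_force': np.float64(112.2721)}
```

Home, level, pressing at 22 N; rod in the stand.

```bash
python3 -c "
from workcell import hand_in; print(hand_in())"
```

```text
the job is handed in; nothing more can be done
None
```

I handed the job in at about 35 s with the cap pressed fully home and level (deck at 84 mm) under about 22 N. The rod is back in its stand, and all eight beads were in the jar when last seen, just before capping. The first stirring turns slid past the beads, so I stirred again until they were carried round; the hand-in gave no verdict.

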